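# Push a spent filter cartridge out of its holder

### The job

Lift the steel gate of the white filter holder by its blue knob until the bore is open, take the push rod from its stand and push the spent filter cartridge right through the bore so that it drops into the red catch tray. Then draw the rod out, lay it back in the notches of its stand as you found it, and leave the gate raised. Do not touch the spent cartridge with the gripper and do not shift or tip the bottles and the tube rack.

Things in the scene. Friction and masses are not known exactly. Their poses are not given: they have to be found in the camera images.
- fixture: Filter holder fixed to the bench; place and yaw vary. Origin on the bench under the centre of the white block (70 mm wide in x, y from -45 to +45 mm, top 138 mm high). A round bore of 27 mm diameter runs through it along y, axis 100 mm above the bench; the cartridge leaves at the +y face, into the red tray. Dark base plate: 120 mm wide, 12 mm thick, y from -70 to +200 mm.
- bore_entry (a point): Centre of the bore's mouth in the -y face of the white block (where the rod enters). Axes as the fixture's: +y points into the bore along its axis.
- bore_exit (a point): Centre of the bore's mouth in the +y face of the white block, 90 mm from bore_entry. Axes as the fixture's. The gate stands 4 to 10 mm beyond it, between two steel guide posts (147 mm high, x = 27 to 35 mm either side); then comes the tray.
- tray_floor (a point): Middle of the red catch tray's floor, 60 mm above the bench, 77 mm beyond bore_exit (along +y). Axes as the fixture's. Inside, the tray is 62 mm wide and reaches from 14 to 144 mm beyond bore_exit; its sides stand 90 mm, its end wall 117 mm above the bench.
- gate (a joint): Height of the gate above its lowest position in m, 0 to 0.045; starts at 0 to 0.006, where it shuts the bore. It slides straight up with about 3 N of friction and stays where it is left. Its lower edge clears the bore from 0.030 on; at 0.045 it is at its upper stop.
- gate_knob (a point): Centre of the round blue knob on top of the gate (upright cylinder, 26 mm diameter, 24 mm high); with the gate down it is 175 mm above the bench, and it rises with the gate.
- cartridge_center (a point): Centre of the spent filter cartridge, a yellow cylinder with blue ends, 24 mm diameter, 70 mm long, 60 g, along its own y axis. At the start it lies loose in the bore, its middle within 8 mm of the block's middle.
- stand: Grey rod stand fixed to the bench, base 210 x 70 x 12 mm, on the left or the right, yaw varies. Origin on the bench under its centre, x along the rod. Two V-shaped cradles 12 mm thick at x = -18 and +72 mm hold the rod's shaft; their tips reach 69 mm above the bench and 26 mm to either side of the rod's axis.
- stand_seat (a point): Where the rod's middle (rod_center) lies when the rod rests in its stand, 62 mm above the bench. Axes as the stand's: the rod's tip points to +x.
- rod_center (a point): Middle of the 200 mm long push rod, on its axis; the rod's own x axis points from its handle to its tip. Mass about 150 g, centre of mass within 5 mm of here. The rod starts in its stand, parallel to the stand's x.
- rod_handle (a point): Middle of the rod's green square handle (22 x 22 mm, 70 mm long), 65 mm behind rod_center. The handle is the part to grasp. It begins 30 mm behind rod_center and is 130 mm from the tip.
- rod_tip (a point): Centre of the rod's flat tip, 100 mm ahead of rod_center. The aluminium shaft from the handle to the tip is 130 mm long and 18 mm in diameter.
- tube_rack: Bystander: orange tube rack with capped tubes, 200 x 75 mm, 84 mm high; origin under its centre, long along its x. It stands on the side opposite to the stand.
- amber_bottle: Bystander: amber bottle with black cap, 60 mm diameter, 150 mm high, beside the holder; origin under its centre.
- white_bottle: Bystander: white jar, 64 mm diameter, 130 mm high, beside the holder; origin under its centre.
- spray_bottle: Bystander: white spray bottle with blue trigger, 68 mm diameter, 196 mm high, beside the holder; origin under its centre.
Mind the look-alikes: they are no part of the job. Of the things that look like the part that bears rod_center, the largest one is meant.

How it is judged:
On the way, in this order (a step that is already met when the one before it is completed fails the run):
1. the gate is raised clear of the bore (value of joint gate above 0.03 m), for 0.2 s.
2. the rod's tip is inside the bore (y of rod_tip in the frame of bore_entry above 0.01 m and y of rod_tip in the frame of bore_exit below 0.03 m and x of rod_tip in the frame of bore_entry between -0.009 and 0.009 m and z of rod_tip in the frame of bore_entry between -0.009 and 0.009 m), for 0.1 s.
3. the cartridge has left the bore and lies in the tray (y of cartridge_center in the frame of tray_floor between -0.062 and 0.067 m and x of cartridge_center in the frame of tray_floor between -0.031 and 0.031 m and z of cartridge_center in the frame of tray_floor between 0.005 and 0.018 m), for 0.1 s.
At the end, for the whole second after the job is handed in: The cartridge lies at rest on the floor of the catch tray, wholly out of the bore; the gate is at least 30 mm up; the rod rests in both notches of its stand, tip at the same end as before, its middle within 15 mm of its seat and its axis within 0.12 rad, released and at rest (all of step 3 and value of joint gate above 0.03 m and distance between rod_center and stand_seat below 0.015 m and angle between the x axis of rod_center and the x axis of stand_seat, either way round below 0.12 rad and x of rod_tip in the frame of stand_seat above 0.05 m and linear speed of each of rod, cartridge below 0.02 m/s); the robot touches nothing.
It fails at once if a bottle or the tube rack is shifted by more than 25 mm or tipped (distance of any of amber_bottle, white_bottle, spray_bottle, tube_rack from where it was at the start of the episode above 0.025 m or angle between any of amber_bottle, white_bottle, spray_bottle, tube_rack's own z axis and vertical above 0.4 rad).
It fails at once if the gripper touches the spent cartridge (contact force between any of the fingers, the arm and cartridge above 0.5 N).
It also fails if it takes over 72 s, if anything falls off the work surface, if the arm or the gripper's body presses on something with over 40 N, if the wrist force passes 120 N, or if a joint passes its speed limit or range.

### The arm

A 6-joint arm with a two-finger parallel gripper is mounted at the origin on the work surface. World frame = base frame: x ahead of the robot, y to its left, z up, the work surface at z = 0. Lengths are in m, angles in rad, forces in N, time in s.
With the tool pointing down it reaches from about 0.275 to 0.75 m from the base axis. Payload 10.2 kg.
Tool frame: the origin (TCP) lies at the very end of the fingers, on their centre line; the grasp point (between the pads) lies 19 mm behind it; x points along the fingers, z is the direction in which the jaws open and shut, and the axes are right-handed (so a half turn about x gives the same grasp; the last joint's range is limited). The gripper opens to 85 mm and grips with 20 to 120 N. Pads are 22 mm wide; open, the fingers measure 114 mm over their backs; the gripper's body (76 mm by 85 mm) begins 54 mm behind the grasp point. The pads swing forward as they close: fully open they stand 13 mm farther back than shut.
Start: joints at [-1.559, 0.313, 1.498, -0, 1.331, -0.223], TCP at [0.122, -0.511, 0.191] pointing down, gripper open.
Joint ranges: [-2.94, 2.94], [-0.97, 2.17], [0.19, 2.56], [-1.23, 4.37], [0.02, 3.11], [-2.88, 2.88]. Speed limits (rad/s): [2.39, 2.39, 3.01, 3.14, 3.14, 3.14].

### API

Orientations are given as a 3x3 rotation matrix whose columns are the frame's x, y, z axes.
In Python, from plant import * gives the robot as it stands.
- The arm moves only by the tool jog_arm, never from a script. Its argument "rows" is one flat list of numbers, 4 for each row, row after row: the shift along the tool's x, y, z in m, then the turn about the tool's x in rad. In form: [dx, dy, dz, roll, dx, dy, dz, roll, ...]. A call has 1 to 8 rows; each row shifts and turns the commanded pose from where the row before left it, along the tool's axes as they then stand; what a row does not reach is not made up. A row lasts 1/12 s, in which the tool goes at most 41.7 mm and 7.16 degrees, less where a joint would pass 70% of its speed; a pose out of reach is approached as far as the arm can. A call with a gripper value outside its range is refused whole. "hand" is the opening, from -1 (shut) to 1 (fully open), set as the call begins (left out, the last holds). The fingers move at their own pace and stop on an object; "squeeze" is the grip in N (left out, the last holds). Time passes only in rows, so rows that do not move let the fingers close. It gives the time, the measured TCP pose, the force and the opening at its end, in the units of the state.
- observe(): the state, without advancing time (a new reading comes with each control period).
- grab_frame(name): name is "scene" or "top"; returns (picture, depth): 400x640x3 uint8, red, green, blue; 400x640 float32, m along the optical axis (not along the pixel's ray), 0 where there is no reading.
- calibration(name): a dict with "camera_matrix" (3x3 intrinsics, pixels), "R" (3x3) and "t" (3): a world point X has camera coordinates R X + t. Camera axes: x right, y down, z forward; pixel columns grow to the right and rows downward; lengths in m; the calibration is good to about 2 mm. A picture is of the moment at which its call begins. calibration takes no time and is no camera call.
- job_done(): hands the job in, once; it reports no verdict.
The state is a dict: "time": time; "joint_pos": joint angles; "dq": joint speeds; "joint_torque": joint torques, N m; "ee_pos": TCP position; "eef_rot": TCP orientation; "wrist_force": force on the tool from outside, world axes, zero at the start; "torque": the same for the moment, N m; "gripper_width": finger opening in m.
Only numpy, scipy, OpenCV 4.12 (cv2) and the standard library are available. Lean on these libraries where they do the work, as an engineer would, in place of code of your own. Each camera call takes 0.05 s, during which the arm holds its last target.

## Working session

There is one attempt and no reset: what is moved stays moved. The work goes in short steps, Python scripts to look and compute and a tool call to move; the robot and the scene stay as the last step left them, time stands still between calls to the robot, and variables do not carry over. Pictures are saved under pics/ and viewed, and the job is handed in when it is done.

Besides the shell and the picture viewer there is one more tool, called after ">>>" by a JSON object that holds its "fn" and its "kwargs". jog_arm: Moves the arm, as the interface text tells. Its arguments: {"type":"object","properties":{"rows":{"type":"array"},"hand":{"type":"number"},"squeeze":{"type":"number"}},"required":["rows"]}

```bash
ls; mkdir -p pics; python3 - <<'E'
from plant import *
import cv2,numpy as np
s=observe();print({k:np.round(v,3).tolist() for k,v in s.items()})
for n in("scene","top"):
    p,d=grab_frame(n);cv2.imwrite(f"pics/{n}0.png",p[:,:,::-1]);np.save(f"{n}0_d.npy",d);np.save(f"{n}0.npy",p)
    c=calibration(n);print(n,{k:np.round(v,4).tolist() for k,v in c.items()}, (d>0).mean())
E
```

```text
pics
{'time': 0.0, 'joint_pos': [-1.559, 0.313, 1.498, 0.0, 1.331, -0.223], 'dq': [-0.001, -0.0, -0.001, 0.001, 0.0, -0.0], 'joint_torque': [-0.0, -41.226, -25.974, -0.0, 0.004, 0.0], 'ee_pos': [0.122, -0.51, 0.191], 'eef_rot': [[-0.0, 0.973, 0.233], [0.001, 0.233, -0.973], [-1.0, 0.0, -0.001]], 'wrist_force': [-0.09, -0.207, -0.581], 'torque': [0.005, 0.002, -0.032], 'gripper_width': 0.085}
scene {'camera_matrix': [[415.6889, 0.0, 323.7121], [0.0, 415.6889, 200.5946], [0.0, 0.0, 1.0]], 'R': [[0.7794, 0.6265, 0.0081], [0.353, -0.4284, -0.8318], [-0.5176, 0.6512, -0.555]], 't': [-0.3545, -0.1449, 1.9852]} 0.99359375
top {'camera_matrix': [[392.7645, 0.0, 321.4862], [0.0, 392.7645, 204.6506], [0.0, 0.0, 1.0]], 'R': [[0.0139, -0.9998, -0.0104], [-0.9893, -0.0122, -0.1454], [0.1453, 0.0123, -0.9893]], 't': [-0.1252, 0.5708, 1.1793]} 0.99603515625
```

View pics/scene0.png

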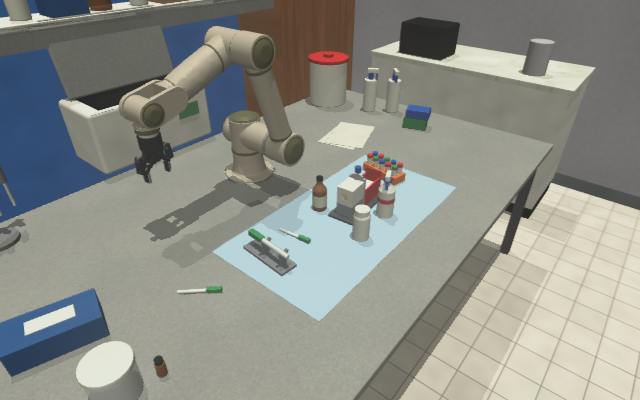

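View pics/top0.png

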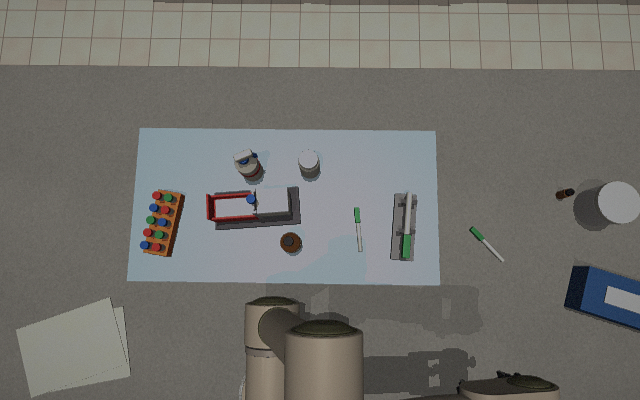

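The rod in the stand is at top px (404,225). The look-alikes are thin green pens lying flat at (358,228) and (488,243). I'll take an enlarged crop to confirm which is which.

```bash
python3 - <<'E'
import cv2,numpy as np
t=cv2.imread('pics/top0.png');s=cv2.imread('pics/scene0.png')
a=cv2.resize(t[140:270,190:430],None,fx=3.3,fy=3.3,interpolation=cv2.INTER_CUBIC);cv2.imwrite('pics/c1.png',a)
b=cv2.resize(s[140:280,230:420],None,fx=4,fy=4,interpolation=cv2.INTER_CUBIC);cv2.imwrite('pics/c2.png',b)
E
```

```text
(no output)
```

View pics/c1.png

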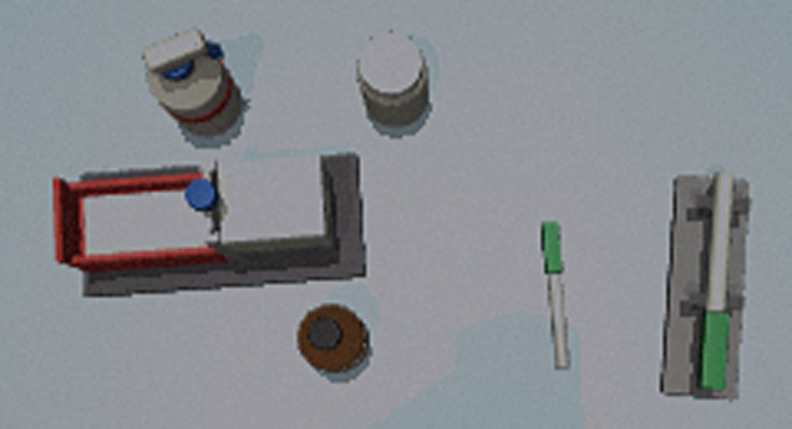

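View pics/c2.png

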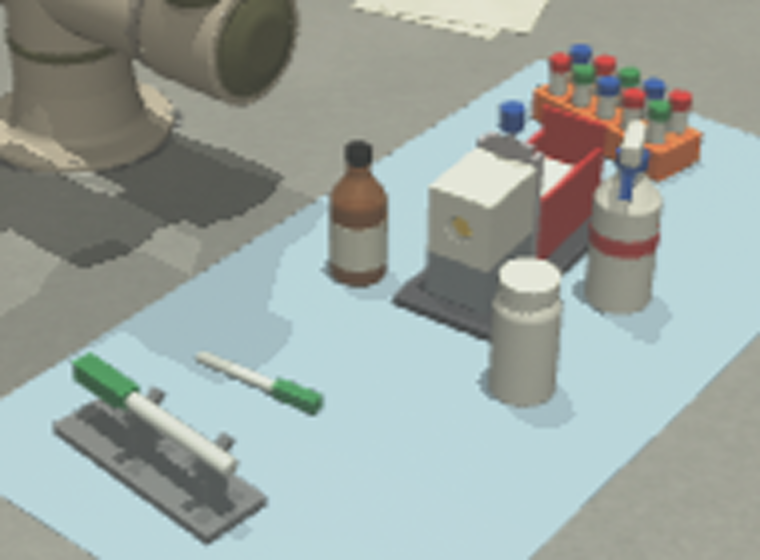

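The crops confirm it. The largest rod lies in the grey stand, handle towards the robot and tip towards +x. The bore entry faces −y in the world, at scene crop (460,228). Next I'll measure from the depth images.

```bash
cat > h.py <<'E'
import numpy as np,cv2
from plant import *
def cloud(n,d):
    c=calibration(n);K=np.array(c['camera_matrix']);R=np.array(c['R']);t=np.array(c['t'])
    v,u=np.mgrid[0:400,0:640];
    P=np.stack([(u-K[0,2])/K[0,0]*d,(v-K[1,2])/K[1,1]*d,d],-1)
    return (P-t)@R
def hsv(p): return cv2.cvtColor(p,cv2.COLOR_RGB2HSV).astype(int)
def load(n,i): return np.load(f"{n}{i}.npy"),np.load(f"{n}{i}_d.npy")
def snap(n,i):
    p,d=grab_frame(n);np.save(f"{n}{i}_d.npy",d);np.save(f"{n}{i}.npy",p);cv2.imwrite(f"pics/{n}{i}.png",p[:,:,::-1]);return p,d
def line(P):
    m=P.mean(0);v=np.linalg.svd(P-m,full_matrices=False)[2][0];return m,v
E
python3 - <<'E'
from h import *
np.set_printoptions(precision=4,suppress=True)
for n,box in (("top",(185,265,390,418)),("scene",(225,275,240,300))):
    p,d=load(n,0);W=cloud(n,d);H=hsv(p)
    sub=np.zeros(d.shape,bool);sub[box[0]:box[1],box[2]:box[3]]=1
    g=sub&(H[...,0]>45)&(H[...,0]<85)&(H[...,1]>110)
    P=W[g];print(n,'green',g.sum(),'med',np.median(P,0),'min',P.min(0),'max',P.max(0))
    hz=np.percentile(P[:,2],50);T=P[P[:,2]>np.percentile(P[:,2],90)-.006];print(' top z',T[:,2].mean(),T.mean(0),T.min(0),T.max(0),len(T)); 
    w=sub&(H[...,1]<40)&(H[...,2]>110)&(W[...,2]>0.055)
    P=W[w&~g];print(' shaft',w.sum(),line(P),P.min(0),P.max(0))
# benchmark z
p,d=load("top",0);W=cloud("top",d);print('bench z',np.median(W[150:250,330:350,2]), np.median(W[250:270,310:380,2]))
p,d=load("scene",0);W=cloud("scene",d);print('bench z',np.median(W[260:270,330:350,2]))
E
```

```text
top green 179 med [ 0.4465 -0.3703  0.0728] min [ 0.3951 -0.3838  0.0532] max [ 0.4796 -0.1327  1.2484]
 top z 0.08121864932916542 [ 0.446  -0.3693  0.0812] [ 0.3951 -0.3838  0.0701] [ 0.4796 -0.1327  1.2484] 153
 shaft 215 (array([ 0.5414, -0.3723,  0.1024]), array([ 0.1286, -0.2034, -0.9706])) [ 0.3951 -0.4014  0.0605] [ 0.6108 -0.1327  1.2484]
scene green 55 med [ 0.4502 -0.3766  0.0718] min [ 0.4179 -0.388   0.0117] max [ 0.5262 -0.2362  0.0778]
 top z 0.07204925400745688 [ 0.4506 -0.3774  0.072 ] [ 0.4179 -0.388   0.0683] [ 0.4809 -0.3674  0.0778] 51
 shaft 212 (array([ 0.5737, -0.4075,  0.0921]), array([-0.5729,  0.5183, -0.635 ])) [ 0.4832 -1.1326  0.0555] [ 1.3551 -0.358   0.9841]
bench z 0.0015465885874541632 0.0015548860095698008
bench z 0.000706901255403072
```

```bash
python3 - <<'E'
from h import *
np.set_printoptions(precision=4,suppress=True)
p,d=load("top",0);W=cloud("top",d);H=hsv(p)
sub=np.zeros(d.shape,bool);sub[180:235,205:305]=1
# white block top
b=sub&(abs(W[...,2]-0.138)<0.008)&(H[...,1]<60)
P=W[b];r=cv2.minAreaRect(P[:,:2].astype(np.float32));print('block',b.sum(),P.mean(0),P.min(0),P.max(0),r)
k=sub&(H[...,0]>95)&(H[...,0]<125)&(H[...,1]>120)
P=W[k];print('knob',k.sum(),np.median(P,0),P.min(0),P.max(0)); T=P[P[:,2]>np.percentile(P[:,2],80)-.006];print(T.mean(0),T.min(0),T.max(0),len(T))
b=sub&(abs(W[...,2]-0.012)<0.006);P=W[b];print('base',b.sum(),cv2.minAreaRect(P[:,:2].astype(np.float32)))
red=sub&((H[...,0]<8)|(H[...,0]>172))&(H[...,1]>110)
P=W[red&(abs(W[...,2]-.09)<.006)];print('red sides',len(P),cv2.minAreaRect(P[:,:2].astype(np.float32)))
P=W[red&(abs(W[...,2]-.117)<.006)];print('end wall',len(P),cv2.minAreaRect(P[:,:2].astype(np.float32)))
p,d=load("scene",0);W=cloud("scene",d);H=hsv(p)
sub=np.zeros(d.shape,bool);sub[160:230,325:410]=1
k=np.zeros_like(sub);k[160:176,350:364]=1;k&=(H[...,0]>95)&(H[...,0]<130)&(H[...,1]>100)
P=W[k];print('s knob',k.sum(),np.median(P,0),P.min(0),P.max(0))
b=sub&(abs(W[...,2]-0.138)<0.005)&(H[...,1]<60)
P=W[b];print('s block',b.sum(),P.min(0),P.max(0),cv2.minAreaRect(P[:,:2].astype(np.float32)))
# front face (entry)
b=np.zeros_like(sub);b[186:215,338:352]=1;b&=(W[...,2]>.08)&(W[...,2]<.13);P=W[b];print('face',line(P),np.median(P,0))
# stand base
for n,box in (("top",(190,265,385,420)),("scene",(225,275,240,300))):
    p,d=load(n,0);W=cloud(n,d);s=np.zeros(d.shape,bool);s[box[0]:box[1],box[2]:box[3]]=1
    b=s&(abs(W[...,2]-0.012)<.004)&(hsv(p)[...,1]<40);P=W[b];print(n,'stand',b.sum(),cv2.minAreaRect(P[:,:2].astype(np.float32)))
E
```

```text
block 796 [0.5698 0.0251 0.1381] [ 0.5309 -0.0236  0.1301] [0.6089 0.0805 0.1459] ((0.5700556039810181, 0.030092887580394745), (0.07057127356529236, 0.10253255814313889), 5.2927937507629395)
knob 72 [0.5634 0.0742 0.1921] [0.5534 0.063  0.1715] [0.5748 0.0871 0.1981]
[0.5648 0.0753 0.1924] [0.5548 0.0646 0.1879] [0.5748 0.0871 0.1981] 61
base 1099 ((0.5681421756744385, 0.09986665099859238), (0.1747041791677475, 0.3170984089374542), 0.7376857995986938)
red sides 196 ((0.5595622658729553, 0.1479397416114807), (0.07452262938022614, 0.13075709342956543), 5.294826984405518)
end wall 60 ((0.5535082817077637, 0.21496108174324036), (0.07154685258865356, 0.0067727151326835155), 5.922194957733154)
s knob 33 [0.5704 0.0667 0.1869] [0.555  0.0577 0.1683] [0.5787 0.0836 0.1933]
s block 300 [ 0.5299 -0.0869  0.133 ] [0.7169 0.1139 0.143 ] ((0.6224485635757446, 0.009990788996219635), (0.18082557618618011, 0.2014225572347641), 2.3472177982330322)
face (array([ 0.5756, -0.0226,  0.1038]), array([ 0.9945,  0.0671, -0.0799])) [ 0.5726 -0.0228  0.1028]
top stand 845 ((0.512027382850647, -0.3675748109817505), (0.09749772399663925, 0.21179313957691193), 88.99913787841797)
scene stand 595 ((0.5003661513328552, -0.3254862129688263), (0.18405044078826904, 0.24543729424476624), 85.8224868774414)
```

```bash
python3 - <<'E'
from h import *
np.set_printoptions(precision=4,suppress=True)
for n,box in (("top",(185,265,390,418)),("scene",(225,275,240,300))):
    p,d=load(n,0);W=cloud(n,d);H=hsv(p)
    ok=(W[...,0]>.38)&(W[...,0]<.64)&(W[...,1]>-.42)&(W[...,1]<-.33)&(W[...,2]>.062)&(W[...,2]<.09)
    g=ok&(H[...,0]>45)&(H[...,0]<85)&(H[...,1]>110); s=ok&~g&(H[...,2]>120)&(H[...,1]<40)
    for nm,m in(('green',g),('shaft',s)):
        P=W[m];r=cv2.minAreaRect(P[:,:2].astype(np.float32));m_,v=line(P[:,:2]);print(n,nm,m.sum(),np.median(P,0),P.min(0),P.max(0),r,'yaw',np.degrees(np.arctan(v[1]/v[0])))
    A=W[g|s];m_,v=line(A[:,:2]);print(' all',m_,np.degrees(np.arctan(v[1]/v[0])),A.min(0),A.max(0))
    for nm,zr,x in(('posts',(.04,.066),0),):
        q=ok&0
p,d=load("top",0);W=cloud("top",d)
ok=(W[...,0]>.36)&(W[...,0]<.76)&(W[...,1]>-.15)&(W[...,1]<.4)&(W[...,2]>.07)&(W[...,2]<.23)
n,l,st,c=cv2.connectedComponentsWithStats(ok.astype(np.uint8))
for i in range(1,n):
    if st[i,4]>20:
        P=W[l==i];T=P[P[:,2]>P[:,2].max()-.012];print(st[i],P.min(0),P.max(0),'topc',np.median(T,0))
E
```

```text
top green 172 [ 0.4465 -0.3706  0.0729] [ 0.4141 -0.3838  0.0621] [ 0.4796 -0.3579  0.0801] ((0.4469097852706909, -0.37071436643600464), (0.021647315472364426, 0.06695239245891571), 86.10977172851562) yaw -4.948944979837009
top shaft 195 [ 0.5455 -0.3788  0.07  ] [ 0.4853 -0.3903  0.0636] [ 0.6108 -0.3666  0.0757] ((0.5479955077171326, -0.3798929452896118), (0.014933746308088303, 0.12680749595165253), 84.69876861572266) yaw -5.117896247672119
 all [ 0.4993 -0.375 ] -5.115051185362103 [ 0.4141 -0.3903  0.0621] [ 0.6108 -0.3579  0.0801]
scene green 54 [ 0.4501 -0.3768  0.0718] [ 0.4179 -0.388   0.0674] [ 0.4809 -0.3673  0.0778] ((0.4497759938240051, -0.37646549940109253), (0.018340913578867912, 0.06368374824523926), 85.15532684326172) yaw -4.082374843619183
scene shaft 167 [ 0.5581 -0.3875  0.0677] [ 0.4832 -0.4128  0.0621] [ 0.613 -0.359  0.075] ((0.5479464530944824, -0.38649868965148926), (0.049105074256658554, 0.13053560256958008), 86.76488494873047) yaw -4.948532893694879
 all [ 0.528  -0.3842] -5.069684996332779 [ 0.4179 -0.4128  0.0621] [ 0.613  -0.359   0.0778]
[233 149  27  28 
[... 553 characters left out ...]
[0.5528 0.3879 0.0851]
[161 205  10   9  70] [0.5344 0.3394 0.0709] [0.5594 0.3655 0.0917] topc [0.5467 0.3518 0.0854]
[148 216   8   8  55] [0.504  0.3822 0.0722] [0.5261 0.3996 0.0927] topc [0.5135 0.3909 0.0858]
[158 218  10   9  67] [0.4966 0.346  0.0722] [0.5199 0.3707 0.0902] topc [0.508  0.3588 0.0847]
[147 228   6   9  38] [0.4656 0.3874 0.0705] [0.4897 0.3986 0.0886] topc [0.4775 0.394  0.0834]
[155 230  10   9  70] [0.4599 0.3526 0.072 ] [0.4837 0.3767 0.0889] topc [0.4717 0.3643 0.0845]
[280 232  21  21 334] [ 0.4242 -0.0561  0.0703] [0.4824 0.0018 0.1552] topc [ 0.4541 -0.027   0.1506]
[152 243  10   8  68] [0.4243 0.3588 0.0704] [0.4456 0.3821 0.0887] topc [0.4335 0.3706 0.084 ]
```

>>> {"fn": "jog_arm", "kwargs": {"rows": [-0.014,0.024,-0.019,0,-0.014,0.024,-0.019,0,-0.014,0.024,-0.019,0,-0.014,0.024,-0.019,0,-0.014,0.024,-0.019,0,-0.014,0.024,-0.019,0,-0.014,0.024,-0.019,0,-0.011,0.024,-0.019,0], "hand": 1, "squeeze": 50}}

```text
time: 0.77
ee_pos: [0.2741, -0.3168, 0.3014]
eef_rot: [[0.0, 0.973, 0.232], [-0.0, 0.232, -0.973], [-1.0, 0.0, 0.001]]
wrist_force: [1.8, -0.1, -0.1]
gripper_width: 0.0856
```

>>> {"fn": "jog_arm", "kwargs": {"rows": [0,0.024,-0.02,0,0,0.024,-0.02,0,0,0.024,-0.02,0,0,0.024,-0.02,0,0,0.024,-0.02,0,0,0.024,-0.02,0,0,0.024,-0.02,0,0,0.024,-0.02,0]}}

```text
time: 1.43
ee_pos: [0.4236, -0.1163, 0.3003]
eef_rot: [[-0.0, 0.973, 0.233], [0.0, 0.233, -0.973], [-1.0, -0.0, -0.0]]
wrist_force: [0.5, 0.1, 0.7]
gripper_width: 0.0855
```

>>> {"fn": "jog_arm", "kwargs": {"rows": [0,0.026,-0.022,0,0,0.026,-0.022,0,0,0.026,-0.022,0,0,0.026,-0.022,0,0,0.026,-0.022,0,0,0.026,-0.022,0,0,0.018,-0.014,0,0,0,0,0]}}

```text
time: 2.1
ee_pos: [0.5595, 0.0678, 0.2991]
eef_rot: [[-0.002, 0.972, 0.236], [0.001, 0.236, -0.972], [-1.0, -0.001, -0.001]]
wrist_force: [-0.6, -0.7, -0.6]
gripper_width: 0.0857
```

```bash
python3 - <<'E'
from h import *
for n in("scene","top"): p,d=snap(n,1)
print(observe()['ee_pos'])
s=cv2.imread('pics/scene1.png');b=cv2.resize(s[60:240,280:440],None,fx=3.3,fy=3.3,interpolation=cv2.INTER_CUBIC);cv2.imwrite('pics/c3.png',b)
E
```

```text
[0.55820548 0.06503041 0.29974292]
```

View pics/c3.png

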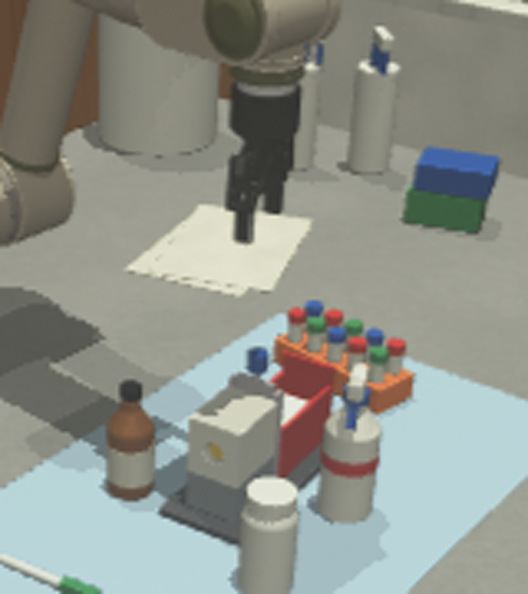

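The gripper hangs above the knob, which is at crop (257,360). Next I centre it and go down.

>>> {"fn": "jog_arm", "kwargs": {"rows": [0,0.009,-0.009,0,0.02,0,0,0,0.025,0,0,0,0.025,0,0,0,0.025,0,0,0,0.025,0,0,0,0.017,0,0,0,0,0,0,0]}}

```text
time: 2.87
ee_pos: [0.5627, 0.0745, 0.1602]
eef_rot: [[-0.006, 0.973, 0.231], [0.0, 0.231, -0.973], [-1.0, -0.006, -0.002]]
wrist_force: [-1.1, -0.8, -0.9]
gripper_width: 0.0852
```

```bash
python3 - <<'E'
from h import *
for n in("scene","top"): p,d=snap(n,2)
print(observe()['ee_pos'])
s=cv2.imread('pics/scene2.png');b=cv2.resize(s[100:240,310:430],None,fx=4,fy=4,interpolation=cv2.INTER_CUBIC);cv2.imwrite('pics/c4.png',b)
E
```

```text
[0.56482638 0.07473856 0.16424689]
```

View pics/c4.png

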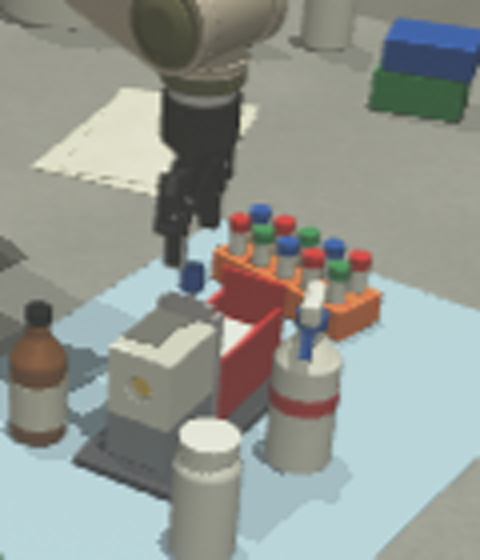

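```bash
python3 - <<'E'
from h import *
def proj(n,X):
    c=calibration(n);q=np.array(c['R'])@X+np.array(c['t']);q=np.array(c['camera_matrix'])@q;return q[:2]/q[2]
for X in ([.565,.075,.18],[.565,.075,.164],[.565,.0355,.164],[.565,.1145,.164]):
    X=np.array(X);s=proj('scene',X);print(X,'crop',(s-[310,100])*4,'top',proj('top',X))
p,d=load('scene',2);W=cloud('scene',d);H=hsv(p)
for u,v in((192,277),(173,255),(213,215)):
    print(u,v,W[100+v//4,310+u//4],p[100+v//4,310+u//4])
t=cv2.imread('pics/top2.png');cv2.imwrite('pics/c5.png',cv2.resize(t[140:260,180:330],None,fx=5,fy=5,interpolation=cv2.INTER_CUBIC))
E
```

```text
[0.565 0.075 0.18 ] crop [190.8398759  273.37211933] top [251.14437799 199.13699005]
[0.565 0.075 0.164] crop [189.97808622 287.47363702] top [252.21616441 200.0472149 ]
[0.565  0.0355 0.164 ] crop [166.7938586  302.97227399] top [266.29253542 200.21739427]
[0.565  0.1145 0.164 ] crop [212.45081985 272.4506332 ] top [238.15226637 199.87718633]
192 277 [0.57366992 0.06409748 0.18486931] [ 58  72 104]
173 255 [0.58081794 0.01634677 0.23398782] [57 58 57]
213 215 [0.55955855 0.1145759  0.23024924] [56 56 55]
```

View pics/c5.png

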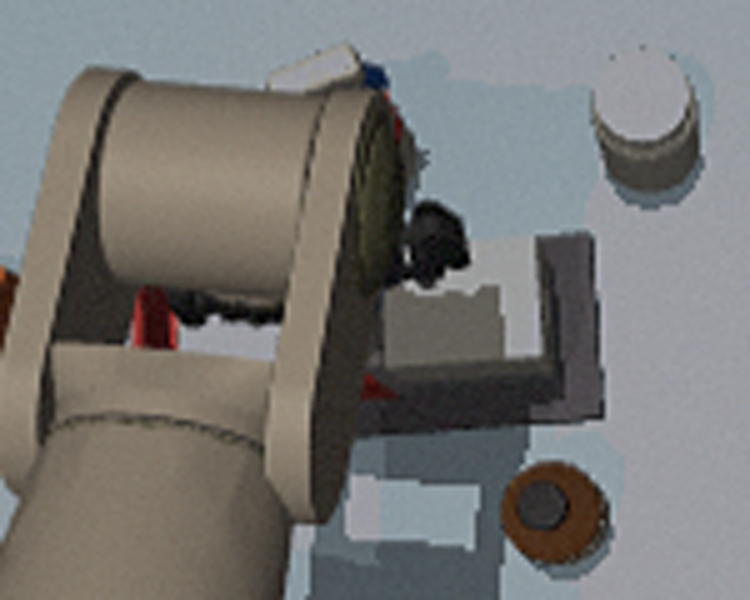

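```bash
python3 - <<'E'
from h import *
o=observe();print(o['ee_pos'],o['time'],o['dq'].round(3) if hasattr(o['dq'],'round') else o['dq'])
p,d=snap('scene',3);W=cloud('scene',d)
cv2.imwrite('pics/c6.png',cv2.resize(cv2.imread('pics/scene3.png')[100:240,310:430],None,fx=4,fy=4,interpolation=cv2.INTER_CUBIC))
m=(p.max(-1)<75)&(W[...,0]>.45)&(W[...,0]<.68)&(W[...,1]>0)&(W[...,1]<.16)&(W[...,2]>.15)
v,u=np.nonzero(m)
for r in range(v.min(),v.max()+1,2):
    P=W[r][m[r]]
    if len(P):print(r,(r-100)*4,len(P),P.min(0).round(3),P.max(0).round(3))
E
```

```text
[0.56482638 0.07473856 0.16424689] 2.9667 [ 0.007 -0.018 -0.035 -0.001  0.003  0.001]
95 -20 5 [0.545 0.009 0.491] [0.561 0.015 0.494]
97 -12 1 [0.535 0.013 0.48 ] [0.535 0.013 0.48 ]
99 -4 1 [0.534 0.009 0.474] [0.534 0.009 0.474]
101 4 4 [0.534 0.001 0.467] [0.561 0.009 0.476]
103 12 9 [0.529 0.002 0.458] [0.568 0.011 0.469]
105 20 9 [0.536 0.002 0.454] [0.572 0.007 0.463]
107 28 10 [0.536 0.002 0.446] [0.592 0.012 0.459]
109 36 13 [0.54  0.001 0.439] [0.594 0.011 0.452]
111 44 12 [0.541 0.    0.431] [0.596 0.013 0.446]
113 52 9 [0.548 0.004 0.424] [0.594 0.016 0.439]
115 60 4 [0.569 0.006 0.423] [0.579 0.011 0.427]
119 76 4 [0.555 0.031 0.397] [0.566 0.04  0.4  ]
121 84 1 [0.586 0.099 0.377] [0.586 0.099 0.377]
123 92 4 [0.541 0.043 0.374] [0.603 0.084 0.38 ]
125 100 12 [0.547 0.035 0.37 ] [0.604 0.075 0.378]
127 108 19 [0.55  0.031 0.364] [0.604 0.078 0.375]
129 116 19 [0.549 0.036 0.355] [0.603 0.077 0.366]
131 124 19 [0.552 0.034 0.348] [0.604 0.08  0.358]
133 132 19 [0.552 0.033 0.34 ] [0.603 0.081 0.35 ]
135 140 15 [0.56  0.037 0.335] [0.602 0.067 0.341]
137 148 14 [0.554 0.032 0.288] [0.593 0.145 0.335]
139 156 14 [0.56  0.029 0.281] [0.584 0.143 0.329]
141 164 15 [0.56  0.027 0.272] [0.585 0.144 0.32 ]
143 172 16 [0.558 0.001 0.263] [0.591 0.142 0.322]
145 180 16 [0.555 0.002 0.263] [0.593 0.125 0.315]
147 188 14 [0.549 0.005 0.253] [0.592 0.12  0.308]
149 196 13 [0.55  0.004 0.244] [0.593 0.118 0.3  ]
151 204 13 [0.546 0.003 0.234] [0.592 0.119 0.291]
153 212 10 [0.55  0.005 0.227] [0.589 0.118 0.28 ]
155 220 12 [0.55  0.002 0.218] [0.591 0.121 0.275]
157 228 4 [0.587 0.001 0.258] [0.594 0.026 0.268]
159 236 4 [0.575 0.017 0.245] [0.581 0.031 0.249]
161 244 2 [0.58  0.012 0.242] [0.587 0.018 0.246]
163 252 3 [0.577 0.016 0.233] [0.584 0.019 0.234]
165 260 1 [0.581 0.024 0.222] [0.581 0.024 0.222]
```

View pics/c6.png

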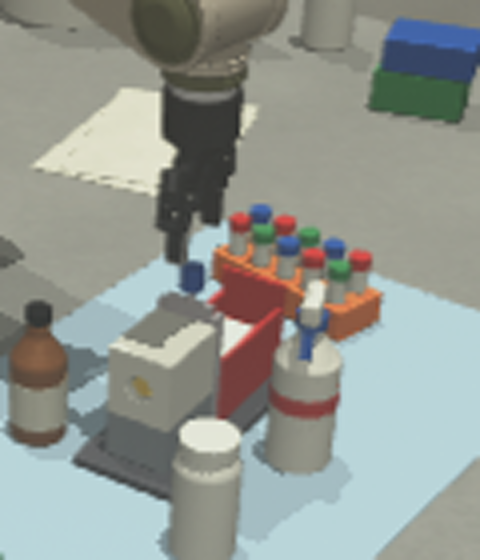

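```bash
python3 - <<'E'
from h import *
p,d=load('scene',0);W=cloud('scene',d)
m=(W[...,2]>.1)&(W[...,0]>0)&(W[...,0]<.25)&(W[...,1]>-.62)&(W[...,1]<-.4)
for r in range(130,190,3):
    P=W[r][m[r]]
    if len(P):print(r,np.nonzero(m[r])[0][[0,-1]],P.min(0).round(3),P.max(0).round(3))
s=cv2.imread('pics/scene0.png');s3=cv2.imread('pics/scene3.png')
a=cv2.resize(s[120:200,115:195],None,fx=6,fy=6,interpolation=cv2.INTER_CUBIC);b=cv2.resize(s3[120:200,320:400],None,fx=5,fy=6,interpolation=cv2.INTER_CUBIC)
a=cv2.resize(a,(390,480));cv2.imwrite('pics/c7.png',cv2.convertScaleAbs(np.hstack([a,b[:, :400]]),alpha=1.8))
E
```

```text
130 [134 158] [ 0.107 -0.553  0.421] [ 0.16  -0.493  0.438]
133 [135 160] [ 0.121 -0.553  0.402] [ 0.165 -0.48   0.426]
136 [136 160] [ 0.104 -0.544  0.398] [ 0.156 -0.489  0.414]
139 [137 161] [ 0.112 -0.548  0.386] [ 0.161 -0.487  0.406]
142 [138 165] [ 0.099 -0.551  0.346] [ 0.162 -0.449  0.394]
145 [139 169] [ 0.111 -0.549  0.337] [ 0.161 -0.444  0.384]
148 [139 170] [ 0.11  -0.55   0.324] [ 0.165 -0.442  0.375]
151 [141 171] [ 0.097 -0.551  0.312] [ 0.153 -0.444  0.361]
154 [142 172] [ 0.101 -0.55   0.298] [ 0.144 -0.439  0.35 ]
157 [135 172] [ 0.112 -0.578  0.29 ] [ 0.145 -0.443  0.35 ]
160 [135 169] [ 0.106 -0.582  0.283] [ 0.151 -0.458  0.343]
163 [135 169] [ 0.099 -0.581  0.271] [ 0.15  -0.458  0.332]
166 [135 170] [ 0.106 -0.584  0.26 ] [ 0.151 -0.458  0.322]
169 [136 170] [ 0.1   -0.585  0.247] [ 0.15  -0.461  0.312]
172 [136 148] [ 0.128 -0.587  0.289] [ 0.151 -0.556  0.3  ]
175 [143 149] [ 0.131 -0.568  0.274] [ 0.142 -0.553  0.279]
178 [144 150] [ 0.134 -0.569  0.263] [ 0.145 -0.553  0.27 ]
181 [145 151] [ 0.13  -0.566  0.25 ] [ 0.144 -0.552  0.255]
```

View pics/c7.png

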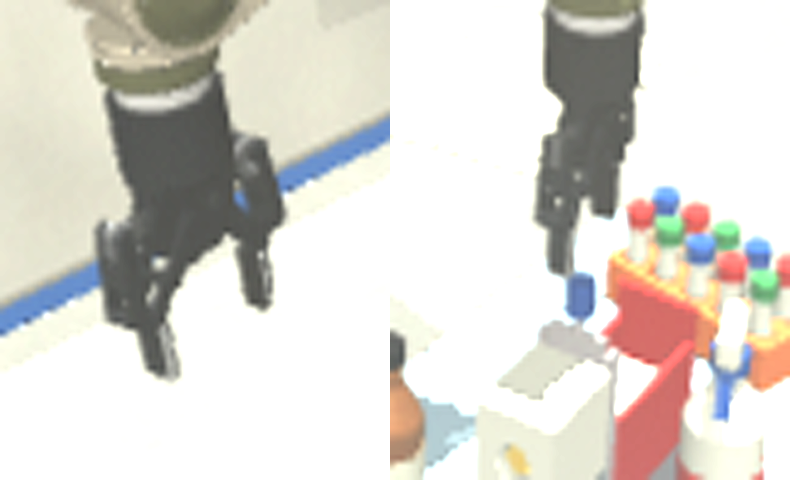

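The picture and the state disagree. The depth image puts the open fingertips about 50 mm above the reported TCP, and the knob at crop (192,277) is still below them. I trust the cameras here, because bench and knob heights come out right, so I'll go down in small steps and check with forces and pictures.

>>> {"fn": "jog_arm", "kwargs": {"rows": [0.005,0,0,0,0.005,0,0,0,0.005,0,0,0,0.005,0,0,0]}}

```text
time: 3.35
ee_pos: [0.5649, 0.0755, 0.1432]
eef_rot: [[0.0, 0.973, 0.233], [0.0, 0.233, -0.973], [-1.0, 0.0, 0.0]]
wrist_force: [-0.1, 0.8, -0.2]
gripper_width: 0.0856
```

```bash
cat > look.py <<'E'
import sys
from h import *
n,i,r0,r1,c0,c1,f=sys.argv[1],*[int(a) for a in sys.argv[2:]]
snap(n,i);o=observe();print(np.round(o['ee_pos'],4),o['time'],np.round(o['wrist_force'],1),round(float(o['gripper_width']),4))
s=cv2.imread(f'pics/{n}{i}.png');cv2.imwrite(f'pics/{n}{i}c.png',cv2.convertScaleAbs(cv2.resize(s[r0:r1,c0:c1],None,fx=f,fy=f,interpolation=cv2.INTER_CUBIC),alpha=1.4))
E
python3 look.py scene 4 110 230 310 410 5
```

```text
[0.5644 0.0755 0.142 ] 3.4 [-0.1 -1.  -1.5] 0.0852
```

View pics/scene4c.png

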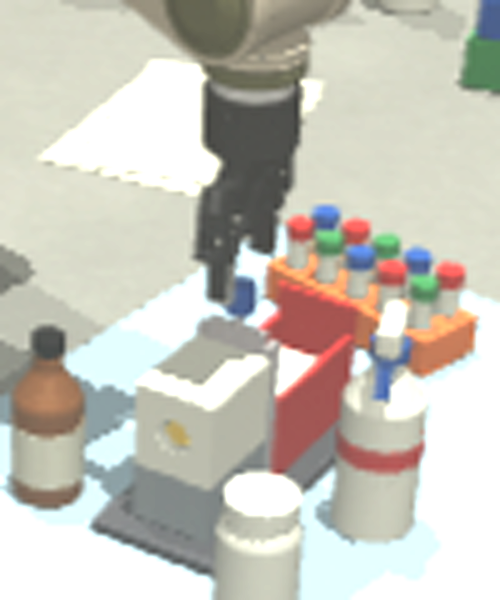

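Near fingertip is at crop (222,300), knob at (240,296), so about 18 mm more is needed.

>>> {"fn": "jog_arm", "kwargs": {"rows": [0.005,0,0,0,0.005,0,0,0,0.005,0,0,0,0.003,0,0,0]}}

```text
time: 3.73
ee_pos: [0.5647, 0.0755, 0.1247]
eef_rot: [[-0.001, 0.973, 0.233], [0.0, 0.233, -0.973], [-1.0, -0.001, -0.0]]
wrist_force: [-0.1, -0.2, 0.1]
gripper_width: 0.0856
```

```bash
python3 look.py scene 5 110 230 310 410 5
```

```text
[0.5645 0.0755 0.1243] 3.7833 [ 0.2 -1.4  0. ] 0.0854
```

View pics/scene5c.png

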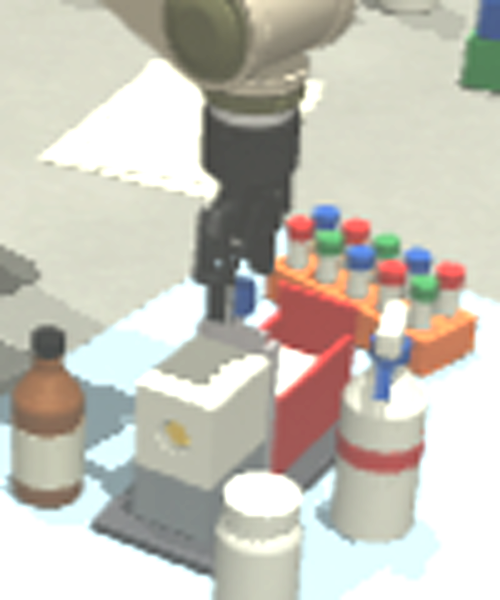

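Fingertips now reach crop row 320, just below the knob's bottom edge at 315, and there is no contact force. Closing.

>>> {"fn": "jog_arm", "kwargs": {"rows": [0,0,0,0,0,0,0,0,0,0,0,0,0,0,0,0,0,0,0,0,0,0,0,0,0,0,0,0,0,0,0,0], "hand": -1, "squeeze": 40}}

```text
time: 4.45
ee_pos: [0.5654, 0.0742, 0.1258]
eef_rot: [[0.001, 0.973, 0.232], [-0.002, 0.232, -0.973], [-1.0, 0.001, 0.002]]
wrist_force: [1.3, -6.5, 0.7]
gripper_width: 0.025
```

```bash
python3 look.py scene 6 110 230 310 410 5
```

```text
[0.5654 0.0742 0.1258] 4.5 [ 0.9 -6.8  0.1] 0.0244
```

View pics/scene6c.png

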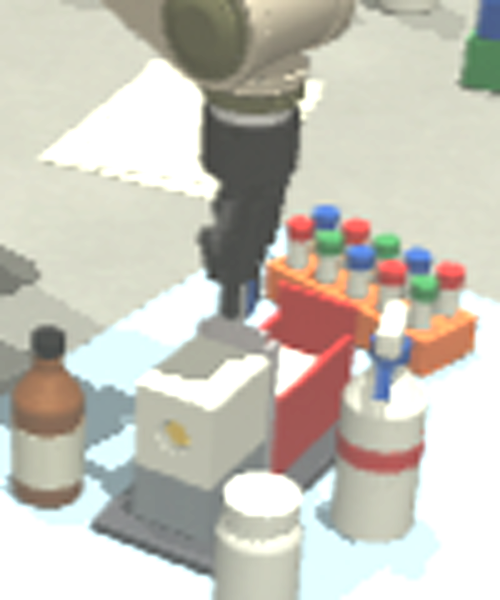

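Gripped at 25 mm. Lifting.

>>> {"fn": "jog_arm", "kwargs": {"rows": [-0.003,0,0.001,0,-0.005,0,0,0,-0.005,0,0,0,-0.005,0,0,0,-0.005,0,0,0,-0.005,0,0,0,-0.005,0,0,0,-0.005,0,0,0]}}

```text
time: 5.17
ee_pos: [0.5653, 0.0743, 0.1641]
eef_rot: [[0.0, 0.973, 0.233], [-0.0, 0.233, -0.973], [-1.0, 0.0, 0.001]]
wrist_force: [3.0, -5.0, -4.0]
gripper_width: 0.0243
```

```bash
python3 look.py scene 7 100 220 310 410 5
```

```text
[0.5654 0.0743 0.1651] 5.2167 [-0.2 -4.4  1.5] 0.0247
```

View pics/scene7c.png

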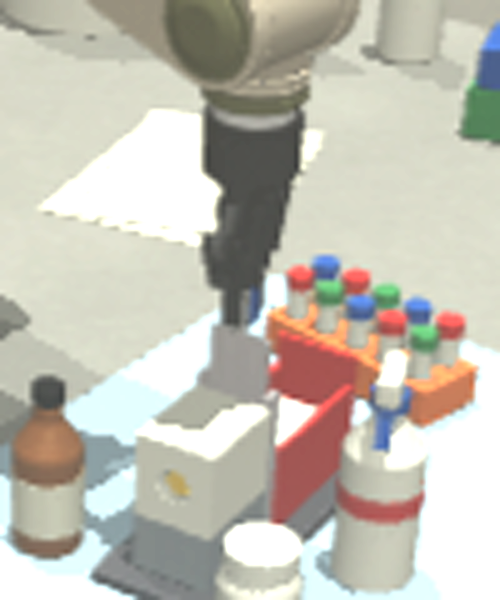

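The plate stands clearly raised at crop (240,360), lifted about 39 mm. Releasing and going up.

>>> {"fn": "jog_arm", "kwargs": {"rows": [0,0,0,0,0,0,0,0,0,0,0,0,0,0,0,0,0,0,0,0,0,0,0,0], "hand": 1}}

```text
time: 5.72
ee_pos: [0.5651, 0.0747, 0.1635]
eef_rot: [[-0.0, 0.973, 0.233], [0.0, 0.233, -0.973], [-1.0, -0.0, -0.0]]
wrist_force: [0.1, 0.4, -0.3]
gripper_width: 0.0856
```

>>> {"fn": "jog_arm", "kwargs": {"rows": [-0.01,0,0,0,-0.02,0,0,0,-0.03,0,0,0,-0.03,0,0,0,-0.01,0,0.01,0.08,0,-0.005,0.03,0.08,0,-0.01,0.035,0.08,0,-0.01,0.035,0.085]}}

```text
time: 6.38
ee_pos: [0.5495, -0.0372, 0.2642]
eef_rot: [[0.001, 0.996, -0.093], [-0.0, -0.093, -0.996], [-1.0, 0.001, 0.0]]
wrist_force: [1.5, 0.4, -0.3]
gripper_width: 0.0857
```

```bash
python3 look.py scene 8 100 220 310 410 5;python3 - <<'E'
from h import *
o=observe();print(np.round(o['eef_rot'],3))
E
```

```text
[ 0.5481 -0.0429  0.2642] 6.4333 [-1.1 -5.   0.7] 0.0855
[[-0.     0.995 -0.103]
 [-0.003 -0.103 -0.995]
 [-1.    -0.     0.003]]
```

View pics/scene8c.png

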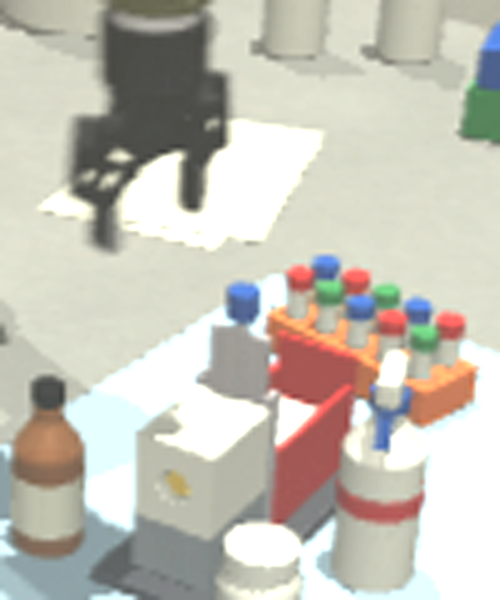

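The gate stays raised with its knob at crop (242,300). Moving over the rod handle.

>>> {"fn": "jog_arm", "kwargs": {"rows": [0,-0.007,0.034,0,0,-0.007,0.034,0,0,-0.007,0.034,0,0,-0.007,0.034,0,0,-0.007,0.034,0,0,-0.007,0.034,0,0,-0.007,0.034,0,0,-0.007,0.034,0]}}

```text
time: 7.1
ee_pos: [0.4686, -0.3036, 0.2644]
eef_rot: [[0.001, 0.996, -0.09], [-0.001, -0.09, -0.996], [-1.0, 0.001, 0.0]]
wrist_force: [0.1, -0.7, 0.9]
gripper_width: 0.0856
```

>>> {"fn": "jog_arm", "kwargs": {"rows": [0.01,-0.007,0.034,0,0.02,-0.008,0.026,0,0.025,0,0,0,0.025,0,0,0,0.02,0,0,0,0.01,0,0,0,0,0,0,0,0,0,0,0]}}

```text
time: 7.77
ee_pos: [0.4493, -0.3607, 0.1546]
eef_rot: [[0.001, 0.996, -0.09], [-0.001, -0.09, -0.996], [-1.0, 0.001, 0.001]]
wrist_force: [0.4, 0.3, 0.6]
gripper_width: 0.0852
```

```bash
python3 look.py scene 9 190 290 220 320 5; python3 look.py top 9 170 280 350 440 5;python3 - <<'E'
from h import *
o=observe();print(np.round(o['eef_rot'],3))
E
```

```text
[ 0.4496 -0.3609  0.1551] 7.8167 [ 0.2  0.2 -0.8] 0.0852
[ 0.4496 -0.361   0.1553] 7.8667 [-0.3  0.  -0.5] 0.0851
[[ 0.002  0.996 -0.09 ]
 [-0.002 -0.09  -0.996]
 [-1.     0.002  0.002]]
```

View pics/scene9c.png

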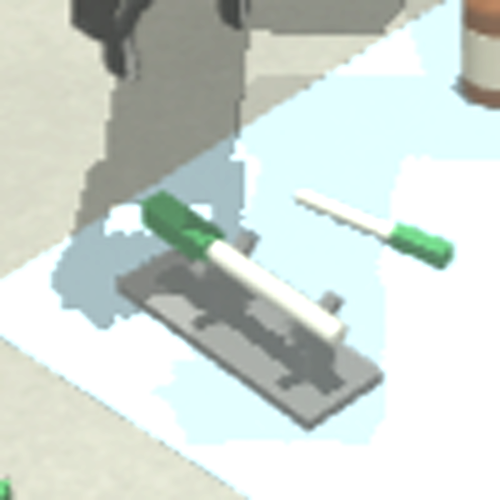

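View pics/top9c.png

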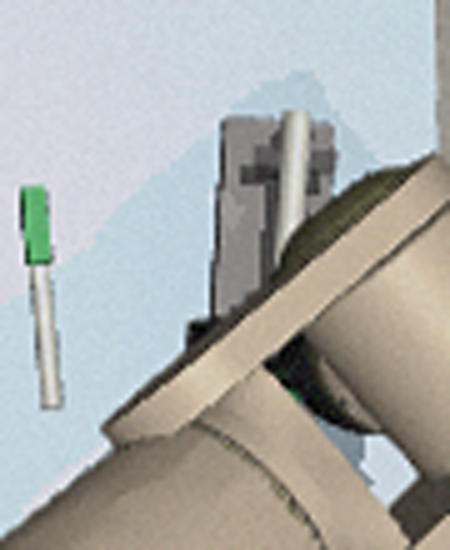

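>>> {"fn": "jog_arm", "kwargs": {"rows": [0.02,-0.002,0.011,0,0.02,0,0,0,0.02,0,0,0,0.02,0,0,0,0.02,0,0,0,0.01,0,0,0,0,0,0,0,0,0,0,0]}}

```text
time: 8.53
ee_pos: [0.4465, -0.3717, 0.0446]
eef_rot: [[0.001, 0.996, -0.09], [-0.001, -0.09, -0.996], [-1.0, 0.001, 0.001]]
wrist_force: [-0.7, 0.1, 0.8]
gripper_width: 0.0851
```

```bash
python3 look.py scene 10 190 290 220 320 5
```

```text
[ 0.4467 -0.372   0.0451] 8.5833 [-0.5 -0.1 -0.3] 0.0855
```

View pics/scene10c.png

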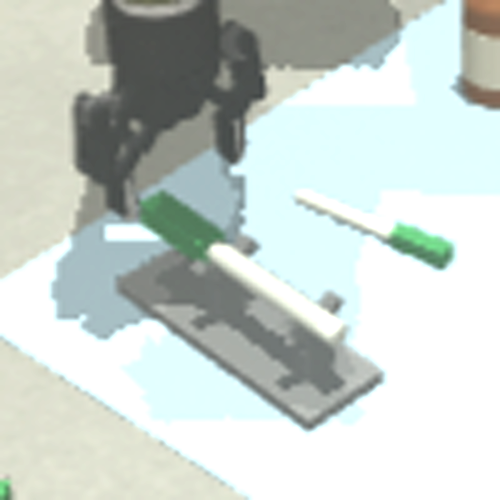

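The tips straddle the handle and are still about 35 mm too high, as expected from the offset.

>>> {"fn": "jog_arm", "kwargs": {"rows": [0.008,0,0,0,0.008,0,0,0,0.008,0,0,0,0.007,0,0,0,0.004,0,0,0,0,0,0,0]}}

```text
time: 9.08
ee_pos: [0.4456, -0.3708, 0.0073]
eef_rot: [[-0.001, 0.996, -0.09], [0.002, -0.09, -0.996], [-1.0, -0.001, -0.001]]
wrist_force: [0.4, 0.3, -0.5]
gripper_width: 0.0855
```

```bash
python3 look.py scene 11 190 290 220 320 5
```

```text
[ 0.4459 -0.3711  0.008 ] 9.1333 [-0.4 -0.2 -0.1] 0.0855
```

View pics/scene11c.png

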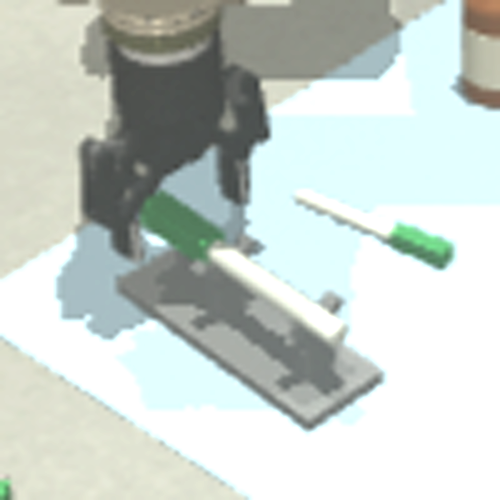

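Tips now flank the handle at (130,255) and (238,205), with the midpoint on the handle. I'll go 5 mm lower and close.

>>> {"fn": "jog_arm", "kwargs": {"rows": [0.005,0,0,0,0,0,0,0]}}

```text
time: 9.3
ee_pos: [0.4459, -0.3711, 0.0029]
eef_rot: [[-0.0, 0.996, -0.09], [0.0, -0.09, -0.996], [-1.0, -0.0, -0.0]]
wrist_force: [-0.3, 0.6, -0.4]
gripper_width: 0.0851
```

>>> {"fn": "jog_arm", "kwargs": {"rows": [0,0,0,0,0,0,0,0,0,0,0,0,0,0,0,0,0,0,0,0,0,0,0,0,0,0,0,0,0,0,0,0], "hand": -1, "squeeze": 80}}

```text
time: 9.97
ee_pos: [0.4462, -0.3719, 0.0039]
eef_rot: [[0.001, 0.996, -0.09], [-0.001, -0.09, -0.996], [-1.0, 0.001, 0.001]]
wrist_force: [0.1, -3.1, 1.2]
gripper_width: 0.0207
```

```bash
python3 look.py scene 12 190 290 220 320 5
```

```text
[ 0.4462 -0.3719  0.0038] 10.0167 [-0.4 -3.7  1.7] 0.021
```

View pics/scene12c.png

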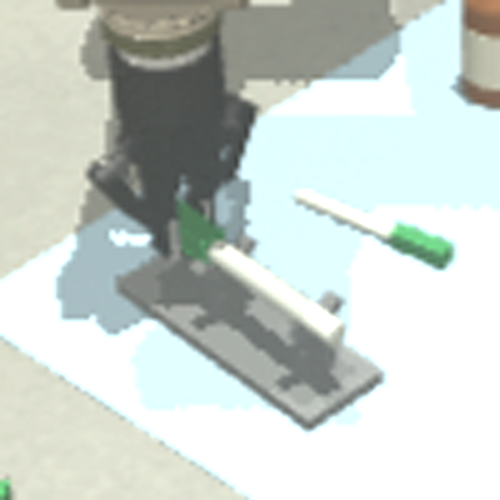

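Grasped at 21 mm. Reference pose for the return is (0.4462, −0.3719, 0.0038). Lifting.

>>> {"fn": "jog_arm", "kwargs": {"rows": [-0.003,0,0,0,-0.006,0,0,0,-0.01,0,0,0,-0.016,0,0,0,-0.02,0,0,0,-0.02,0,0,0,-0.015,0,0,0,-0.006,0,0,0]}}

```text
time: 10.68
ee_pos: [0.4467, -0.3717, 0.1025]
eef_rot: [[0.002, 0.996, -0.09], [-0.003, -0.09, -0.996], [-1.0, 0.003, 0.002]]
wrist_force: [-0.4, 0.2, -2.0]
gripper_width: 0.0211
```

```bash
python3 look.py scene 13 160 260 220 320 5
```

```text
[ 0.4467 -0.3718  0.1023] 10.7333 [ 0.8 -0.2 -0.7] 0.0207
```

View pics/scene13c.png

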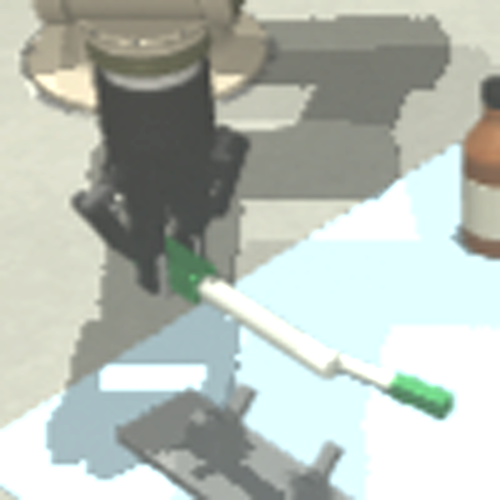

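Rod is level in the grip. The thin pen at (400,385) is only behind it in the view. Rotating by −1.752 rad.

>>> {"fn": "jog_arm", "kwargs": {"rows": [0,0,0,-0.06,0,0,0,-0.12,0,0,0,-0.12,0,0,0,-0.12,0,0,0,-0.12,0,0,0,-0.12,0,0,0,-0.12,0,0,0,-0.12]}}

```text
time: 11.4
ee_pos: [0.4457, -0.3707, 0.0986]
eef_rot: [[-0.001, 0.685, 0.728], [0.001, 0.728, -0.685], [-1.0, 0.0, -0.002]]
wrist_force: [-0.2, -0.6, -1.9]
gripper_width: 0.0208
```

>>> {"fn": "jog_arm", "kwargs": {"rows": [0,0,0,-0.12,0,0,0,-0.12,0,0,0,-0.12,0,0,0,-0.12,0,0,0,-0.12,0,0,0,-0.12,0,0,0,-0.12,0,0,0,-0.012]}}

```text
time: 12.07
ee_pos: [0.4458, -0.3708, 0.0987]
eef_rot: [[-0.001, -0.095, 0.995], [0.001, 0.995, 0.095], [-1.0, 0.001, -0.001]]
wrist_force: [0.2, 0.0, -1.6]
gripper_width: 0.0209
```

>>> {"fn": "jog_arm", "kwargs": {"rows": [0.004,0.01,0.01,0,0.006,0.02,0.022,0,0.008,0.022,0.025,0,0.01,0.022,0.025,0,0.01,0.022,0.025,0,0.01,0.022,0.025,0,0.008,0.018,0.019,0,0.004,0.005,0.008,0]}}

```text
time: 12.73
ee_pos: [0.5929, -0.2119, 0.0376]
eef_rot: [[-0.002, -0.091, 0.996], [0.002, 0.996, 0.091], [-1.0, 0.002, -0.002]]
wrist_force: [-0.4, -0.7, -1.5]
gripper_width: 0.021
```

```bash
python3 look.py scene 14 140 270 260 400 5; python3 look.py top 14 150 260 240 400 5;python3 - <<'E'
from h import *
o=observe();print(np.round(o['eef_rot'],3))
E
```

```text
[ 0.5929 -0.2125  0.0373] 12.7833 [ 0.5  2.5 -2.1] 0.0206
[ 0.5919 -0.2144  0.0381] 12.8333 [ 0.5 -0.4 -0.9] 0.0206
[[-0.002 -0.091  0.996]
 [ 0.001  0.996  0.091]
 [-1.     0.001 -0.002]]
```

View pics/scene14c.png

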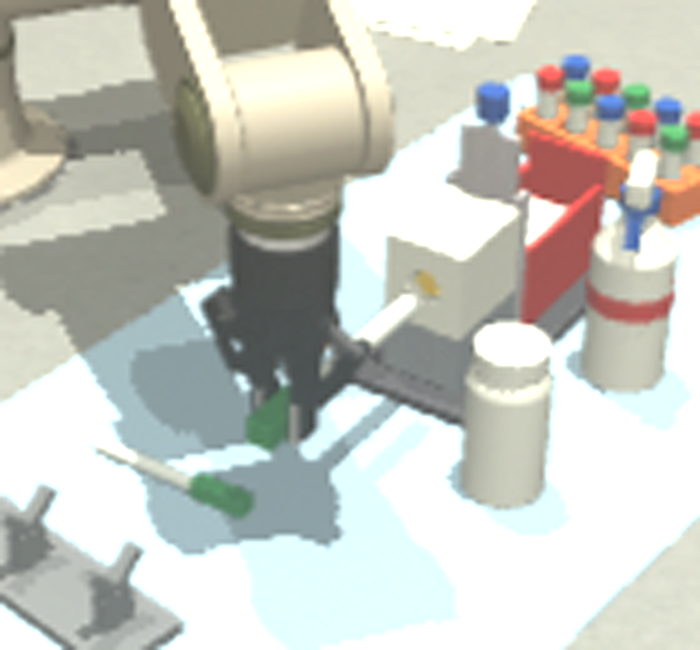

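View pics/top14c.png

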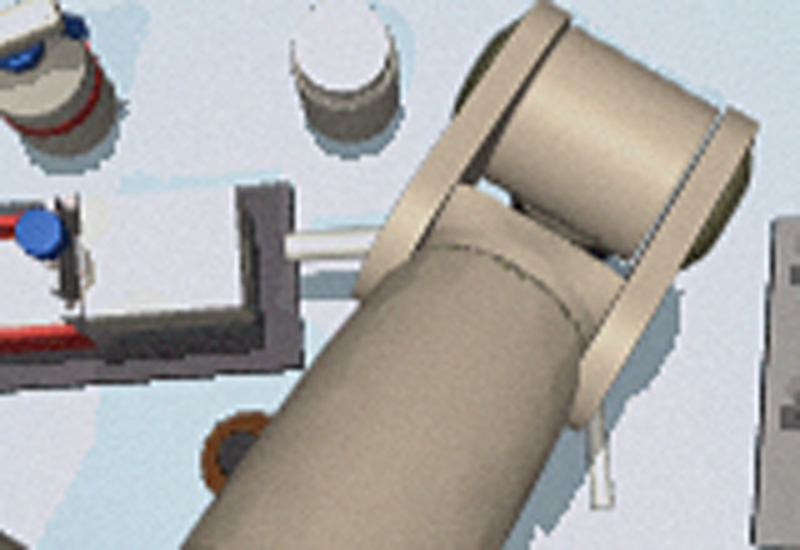

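In both views the rod points at the bore. Scene crop has the tip at (408,305) and the yellow bore mouth at (427,285). Now I'll measure the offsets.

```bash
cat > ax.py <<'E'
import sys
from h import *
np.set_printoptions(precision=4,suppress=True)
i=int(sys.argv[1])
f=np.array([-.0906,.9959]);x=np.array([.9959,.0906]);E=np.array([.5741,-.022])
for n in('top','scene'):
    p,d=load(n,i);W=cloud(n,d);H=hsv(p)
    F=np.stack([(W[...,:2]-E)@x,(W[...,:2]-E)@f,W[...,2]],-1)
    m=(abs(F[...,0])<.03)&(F[...,1]>-.09)&(F[...,1]<-.006)&(F[...,2]>.075)&(F[...,2]<.125)&(H[...,1]<70)&(H[...,2]>100)
    P=F[m];print(n,m.sum(),P.min(0),P.max(0))
    for lo in np.arange(-.09,-.005,.015):
        Q=P[(P[:,1]>=lo)&(P[:,1]<lo+.015)]
        if len(Q)>3:print('  y%.3f'%lo,len(Q),'x',np.percentile(Q[:,0],[5,50,95]),'z',np.percentile(Q[:,2],[5,50,95]))
    y=(H[...,0]>12)&(H[...,0]<35)&(H[...,1]>90)&(abs(F[...,0])<.03)&(F[...,1]>-.02)&(F[...,1]<.05)&(F[...,2]>.08)&(F[...,2]<.12)
    if y.sum():print(' yellow',y.sum(),F[y].mean(0),F[y].min(0),F[y].max(0))
    fc=(abs(F[...,0])<.03)&(abs(F[...,1])<.01)&(F[...,2]>.07)&(F[...,2]<.13)&(H[...,1]<50)&(H[...,2]>100)
    if fc.sum()>30: print(' face y',fc.sum(),np.median(F[fc][:,1]),F[fc].min(0),F[fc].max(0))
    b=(abs(F[...,2]-.138)<.005)&(abs(F[...,0])<.06)&(F[...,1]>-.02)&(F[...,1]<.08)&(H[...,1]<60)&(H[...,2]>120)
    if b.sum()>30:print(' block top',b.sum(),np.percentile(F[b],[1,50,99],axis=0))
E
python3 ax.py 14
```

```text
top 102 [-0.0056 -0.0811  0.0964] [ 0.0123 -0.0237  0.1112]
  y-0.090 6 x [0.0054 0.009  0.0112] z [0.1014 0.1042 0.1063]
  y-0.075 27 x [-0.0054  0.0021  0.0087] z [0.0987 0.1051 0.1089]
  y-0.060 27 x [-0.0028  0.003   0.0097] z [0.1008 0.1058 0.1094]
  y-0.045 30 x [-0.0041  0.003   0.0111] z [0.1011 0.1064 0.1094]
  y-0.030 12 x [-0.0033  0.001   0.0084] z [0.1019 0.1038 0.1082]
 block top 640 [[-0.0332  0.0027  0.1339]
 [ 0.0009  0.0406  0.1381]
 [ 0.035   0.0791  0.1424]]
scene 59 [-0.0279 -0.0898  0.0834] [ 0.0256 -0.0061  0.125 ]
  y-0.090 13 x [0.     0.0052 0.0111] z [0.0956 0.1017 0.1087]
  y-0.075 14 x [-0.0018  0.0065  0.0117] z [0.096  0.1035 0.1063]
  y-0.060 12 x [-0.0009  0.0069  0.0128] z [0.0962 0.1042 0.1074]
  y-0.045 11 x [0.0009 0.0064 0.0115] z [0.0978 0.1013 0.1071]
  y-0.015 6 x [-0.0237  0.0057  0.0255] z [0.0843 0.1012 0.1248]
 yellow 11 [0.     0.0073 0.0953] [-0.0079 -0.0006  0.0892] [0.0129 0.0117 0.1018]
 face y 144 -0.0011958730464826485 [-0.0297 -0.0096  0.07  ] [0.0299 0.0085 0.1299]
 block top 207 [[-0.0337 -0.0064  0.1334]
 [ 0.0015  0.0338  0.1369]
 [ 0.0353  0.0794  0.1414]]
```

Relative to the block, the rod sits about 2 mm to +x and 1 to 2 mm low. I'll correct that and enter the bore slowly.

>>> {"fn": "jog_arm", "kwargs": {"rows": [-0.0015,0,-0.0015,0,0,0.006,0,0,0,0.008,0,0,0,0.008,0,0,0,0.008,0,0,0,0.008,0,0,0,0.004,0,0,0,0,0,0]}}

```text
time: 13.5
ee_pos: [0.5862, -0.1736, 0.0411]
eef_rot: [[-0.0, -0.092, 0.996], [0.0, 0.996, 0.092], [-1.0, 0.0, -0.0]]
wrist_force: [0.8, 0.6, -1.7]
gripper_width: 0.0212
```

```bash
python3 look.py scene 15 140 270 260 400 5; python3 ax.py 15 2>/dev/null | head -12
```

```text
[ 0.5863 -0.1742  0.0411] 13.55 [-0.6  0.3 -1.4] 0.0209
```

View pics/scene15c.png

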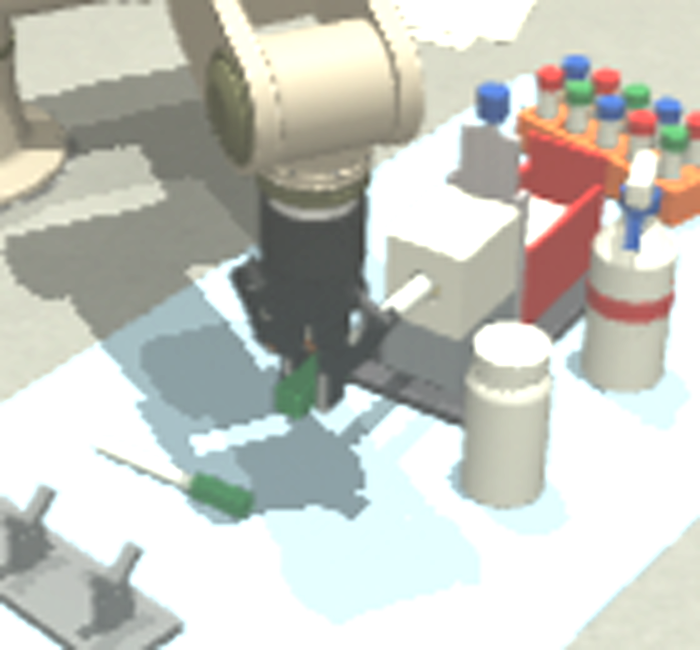

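Tip is inside the bore with no side force. Pushing on.

>>> {"fn": "jog_arm", "kwargs": {"rows": [0,0.006,0,0,0,0.006,0,0,0,0.006,0,0,0,0.006,0,0,0,0.006,0,0,0,0.006,0,0,0,0.006,0,0,0,0.006,0,0]}}

```text
time: 14.22
ee_pos: [0.5819, -0.1262, 0.0411]
eef_rot: [[0.0, -0.091, 0.996], [-0.0, 0.996, 0.091], [-1.0, -0.0, 0.0]]
wrist_force: [0.7, -0.7, -0.5]
gripper_width: 0.0206
```

>>> {"fn": "jog_arm", "kwargs": {"rows": [0,0.005,0,0,0,0.005,0,0,0,0.005,0,0,0,0.005,0,0,0,0.005,0,0,0,0.003,0,0,0,0,0,0,0,0,0,0]}}

```text
time: 14.88
ee_pos: [0.5794, -0.0989, 0.041]
eef_rot: [[0.0, -0.091, 0.996], [0.0, 0.996, 0.091], [-1.0, -0.0, 0.0]]
wrist_force: [0.0, -0.1, -1.9]
gripper_width: 0.0206
```

```bash
python3 look.py scene 16 140 270 280 420 5; python3 look.py top 16 150 260 190 350 5
```

```text
[ 0.5794 -0.0991  0.041 ] 14.9333 [-0.1  0.3 -1.3] 0.0208
[ 0.5794 -0.0992  0.041 ] 14.9833 [-0.3 -1.1 -2.7] 0.0209
```

View pics/scene16c.png

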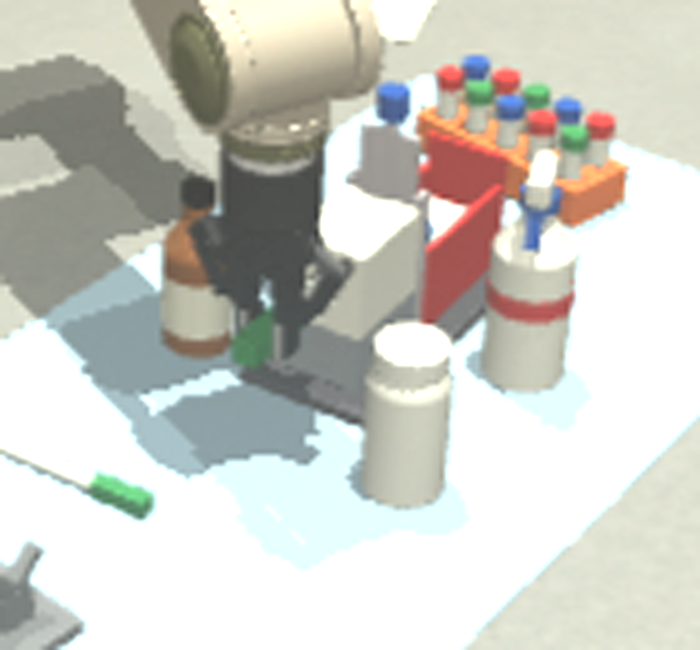

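View pics/top16c.png

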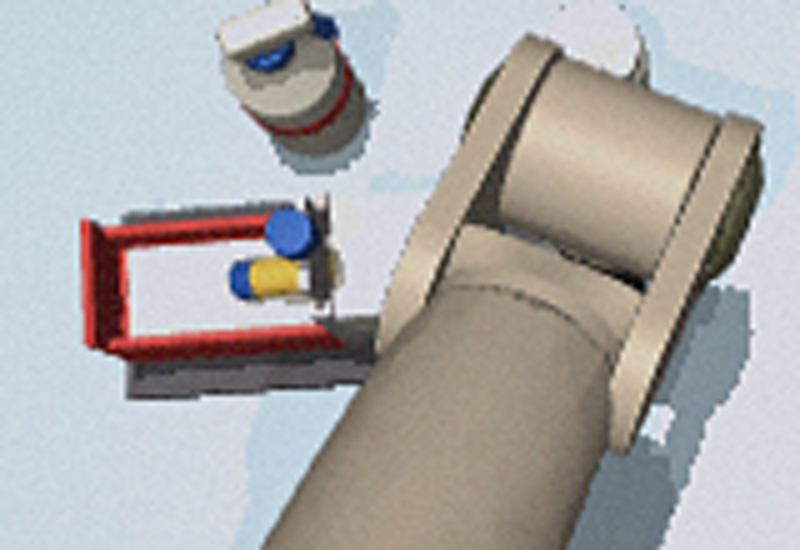

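The cartridge shows beyond the gate at top crop (245–310,275). Pushing the last 20 mm.

>>> {"fn": "jog_arm", "kwargs": {"rows": [0,0.004,0,0,0,0.004,0,0,0,0.004,0,0,0,0.004,0,0,0,0.004,0,0,0,0,0,0,0,0,0,0,0,0,0,0]}}

```text
time: 15.65
ee_pos: [0.5776, -0.0791, 0.041]
eef_rot: [[0.0, -0.091, 0.996], [-0.0, 0.996, 0.091], [-1.0, -0.0, 0.0]]
wrist_force: [-0.8, -0.0, -1.8]
gripper_width: 0.0206
```

```bash
python3 look.py top 17 150 260 190 350 5
```

```text
[ 0.5776 -0.0792  0.041 ] 15.7 [-0.5 -0.6 -1.6] 0.0208
```

View pics/top17c.png

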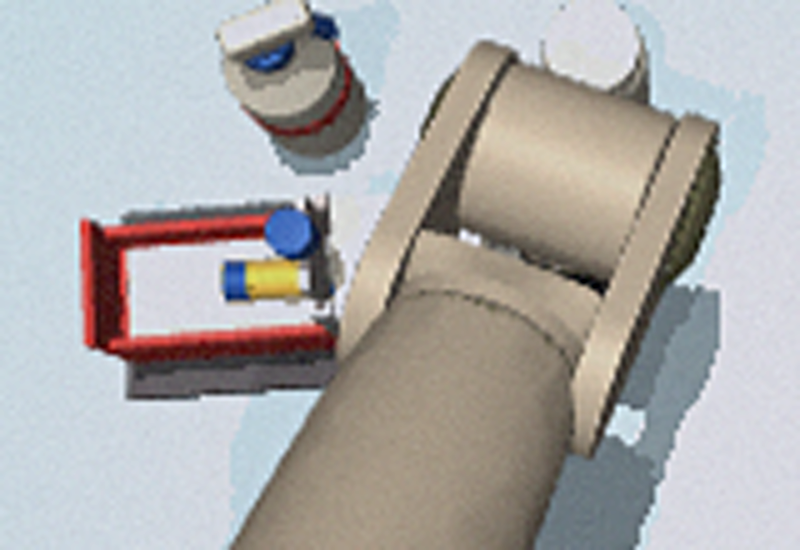

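```bash
cat > cart.py <<'E'
import sys
from h import *
np.set_printoptions(precision=4,suppress=True)
i=int(sys.argv[1]);p,d=load('top',i);W=cloud('top',d);H=hsv(p)
f=np.array([-.0906,.9959]);x=np.array([.9959,.0906]);E=np.array([.5749,-.023])
F=np.stack([(W[...,:2]-E)@x,(W[...,:2]-E)@f-.09,W[...,2]],-1)
r=(abs(F[...,0])<.03)&(F[...,1]>.005)&(F[...,1]<.15)&(F[...,2]<.13)
ye=r&(H[...,0]>15)&(H[...,0]<35)&(H[...,1]>100);bl=r&(H[...,0]>95)&(H[...,0]<125)&(H[...,1]>110);P=F[ye|bl]
for n,m in(('yellow',ye),('blue',bl)):
    Q=F[m];print(n,m.sum(),Q.min(0),Q.max(0),np.median(Q,0))
for lo in np.arange(0,.15,.01):
    Q=P[(P[:,1]>=lo)&(P[:,1]<lo+.01)]
    if len(Q)>2:print('y%.2f'%lo,len(Q),Q[:,0].min(),Q[:,0].max(),'ztop',np.percentile(Q[:,2],85))
E
python3 cart.py 17
```

```text
yellow 75 [-0.0106  0.0338  0.0589] [0.0109 0.0638 0.088 ] [-0.001   0.0506  0.0824]
blue 32 [-0.0108  0.0132  0.0729] [0.011  0.0764 0.088 ] [-0.0016  0.0712  0.0821]
y0.03 13 -0.009996274687788208 0.008914216308817554 ztop 0.08566390577833063
y0.04 24 -0.009511944451932887 0.009677769030583868 ztop 0.0850453249340527
y0.05 28 -0.010624185221856819 0.010347937431278023 ztop 0.0851512341708389
y0.06 23 -0.00995399435928445 0.010881831516520135 ztop 0.08431139086044942
y0.07 17 -0.009652390941558895 0.011038276924107776 ztop 0.08582346542497576
```

The cartridge lies level on the tray floor: top at 85 mm all along, centre about 42 mm beyond the exit, tail about 7 mm past the block. Drawing the rod straight back.

>>> {"fn": "jog_arm", "kwargs": {"rows": [0,-0.006,0,0,0,-0.012,0,0,0,-0.016,0,0,0,-0.016,0,0,0,-0.016,0,0,0,-0.016,0,0,0,-0.016,0,0,0,-0.016,0,0]}}

```text
time: 16.37
ee_pos: [0.5879, -0.1947, 0.0409]
eef_rot: [[-0.0, -0.09, 0.996], [0.0, 0.996, 0.09], [-1.0, 0.0, -0.0]]
wrist_force: [-0.2, 0.1, -0.9]
gripper_width: 0.0205
```

>>> {"fn": "jog_arm", "kwargs": {"rows": [0,-0.016,0,0,0,-0.016,0,0,0,-0.01,0,0,-0.01,-0.01,0,0,-0.015,0,0,0,-0.02,0,0,0,-0.015,0,0,0,0,0,0,0]}}

```text
time: 17.03
ee_pos: [0.594, -0.2455, 0.1043]
eef_rot: [[0.005, -0.091, 0.996], [-0.003, 0.996, 0.091], [-1.0, -0.003, 0.004]]
wrist_force: [0.0, 0.3, -0.8]
gripper_width: 0.0206
```

```bash
python3 look.py scene 18 140 270 260 400 5; python3 look.py top 18 150 260 190 350 5; python3 cart.py 18;python3 - <<'E'
from h import *
o=observe();print(np.round(o['eef_rot'],3))
E
```

```text
[ 0.5933 -0.245   0.1022] 17.0833 [ 0.  -0.2 -1.4] 0.0205
[ 0.5926 -0.2445  0.1006] 17.1333 [-0.8 -0.9 -1.2] 0.0205
yellow 76 [-0.0113  0.0338  0.0599] [0.0105 0.0638 0.0888] [-0.0014  0.0502  0.0824]
blue 34 [-0.0104  0.0109  0.0727] [0.008  0.0768 0.09  ] [-0.0026  0.0696  0.0836]
y0.01 5 -0.010408636729957272 -0.0009542517251721668 ztop 0.08836147788643166
y0.03 14 -0.010224517425329902 0.00855623607913586 ztop 0.08448154553913721
y0.04 23 -0.009283378430017383 0.00920734398148837 ztop 0.08690322120639887
y0.05 26 -0.011329004466356239 0.010115010717205478 ztop 0.08536248118221443
y0.06 26 -0.009957733168538027 0.01051300297314696 ztop 0.08616988946469738
y0.07 16 -0.010075375859883681 0.008015005522876116 ztop 0.08560128415988344
[[ 0.    -0.091  0.996]
 [ 0.     0.996  0.091]
 [-1.    -0.     0.   ]]
```

View pics/scene18c.png

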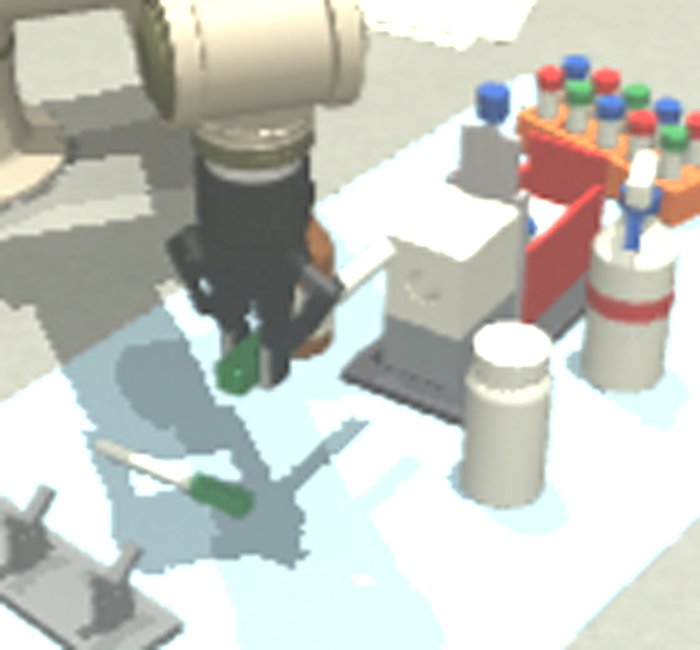

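View pics/top18c.png

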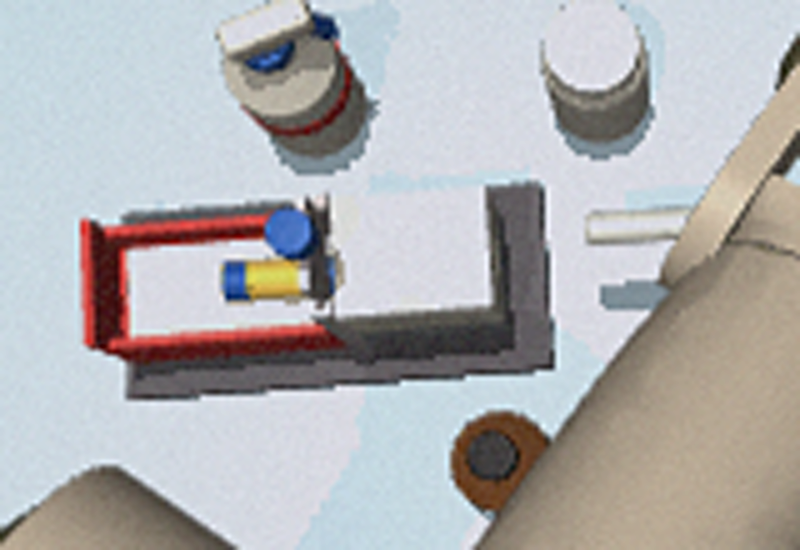

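The bore is now empty, with a hollow mouth at scene crop (423,285). The cartridge is in the tray at top crop (222–345,280), the gate is still up, and the rod is out. Returning to the stand.

>>> {"fn": "jog_arm", "kwargs": {"rows": [0,-0.008,-0.012,0,0,-0.016,-0.022,0,0,-0.017,-0.024,0,0,-0.017,-0.024,0,0,-0.017,-0.024,0,0,-0.017,-0.024,0,0,-0.015,-0.018,0,0,-0.006,-0.009,0]}}

```text
time: 17.8
ee_pos: [0.4442, -0.3727, 0.0996]
eef_rot: [[-0.002, -0.089, 0.996], [0.001, 0.996, 0.089], [-1.0, 0.002, -0.002]]
wrist_force: [0.1, -0.5, -1.7]
gripper_width: 0.0206
```

>>> {"fn": "jog_arm", "kwargs": {"rows": [0,0,0,0.06,0,0,0,0.12,0,0,0,0.12,0,0,0,0.12,0,0,0,0.12,0,0,0,0.12,0,0,0,0.12,0,0,0,0.12]}}

```text
time: 18.47
ee_pos: [0.4466, -0.3703, 0.0997]
eef_rot: [[-0.001, 0.727, 0.686], [0.002, 0.686, -0.727], [-1.0, 0.0, -0.002]]
wrist_force: [0.5, -0.2, -2.2]
gripper_width: 0.0206
```

>>> {"fn": "jog_arm", "kwargs": {"rows": [0,0,0,0.12,0,0,0,0.12,0,0,0,0.12,0,0,0,0.12,0,0,0,0.12,0,0,0,0.12,0,0,0,0.12,0,0,0,0.012]}}

```text
time: 19.13
ee_pos: [0.4465, -0.3704, 0.0998]
eef_rot: [[-0.001, 0.996, -0.094], [0.002, -0.094, -0.996], [-1.0, -0.001, -0.002]]
wrist_force: [-0.2, 0.0, -2.1]
gripper_width: 0.0209
```

>>> {"fn": "jog_arm", "kwargs": {"rows": [0,0,0,0,0,0,0,0,0,0,0,0]}}

```text
time: 19.38
ee_pos: [0.4466, -0.371, 0.1007]
eef_rot: [[-0.0, 0.996, -0.087], [0.0, -0.087, -0.996], [-1.0, -0.0, -0.0]]
wrist_force: [-0.4, -0.5, -2.0]
gripper_width: 0.0209
```

```bash
python3 look.py scene 19 160 260 220 320 5; python3 look.py top 19 170 280 350 440 5;python3 - <<'E'
from h import *
o=observe();print(np.round(o['eef_rot'],4))
E
```

```text
[ 0.4466 -0.371   0.1008] 19.4333 [-0.9 -0.3 -1.4] 0.021
[ 0.4465 -0.3711  0.1009] 19.4833 [ 0.6 -0.  -1.4] 0.021
[[-1.000e-04  9.961e-01 -8.850e-02]
 [ 2.000e-04 -8.850e-02 -9.961e-01]
 [-1.000e+00 -1.000e-04 -2.000e-04]]
```

View pics/scene19c.png

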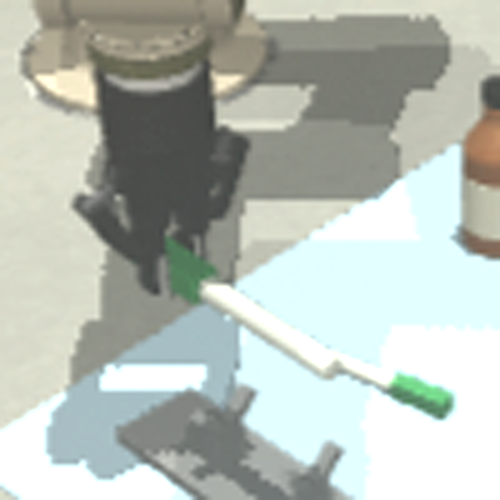

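This matches the lift-off picture. Lowering to the reference pose.

>>> {"fn": "jog_arm", "kwargs": {"rows": [0.01,0,0.001,0,0.018,0,0,0,0.018,0,0,0,0.016,0,0,0,0.012,0,0,0,0.01,0,0,0,0.006,0,0,0,0,0,0,0]}}

```text
time: 20.15
ee_pos: [0.4461, -0.3718, 0.0098]
eef_rot: [[-0.001, 0.996, -0.09], [0.001, -0.09, -0.996], [-1.0, -0.001, -0.001]]
wrist_force: [-0.1, -0.0, -2.0]
gripper_width: 0.0208
```

>>> {"fn": "jog_arm", "kwargs": {"rows": [0.002,0,0,0,0.002,0,0,0,0.002,0,0,0,0.001,0,0,0,0,0,0,0,0,0,0,0]}}

```text
time: 20.65
ee_pos: [0.4465, -0.3723, 0.0042]
eef_rot: [[0.0, 0.996, -0.09], [-0.0, -0.09, -0.996], [-1.0, 0.0, 0.0]]
wrist_force: [-1.1, -0.8, -1.1]
gripper_width: 0.0206
```

```bash
python3 look.py scene 20 190 290 220 320 5
```

```text
[ 0.4465 -0.3723  0.0042] 20.7 [-0.7  0.2 -1.6] 0.0208
```

View pics/scene20c.png

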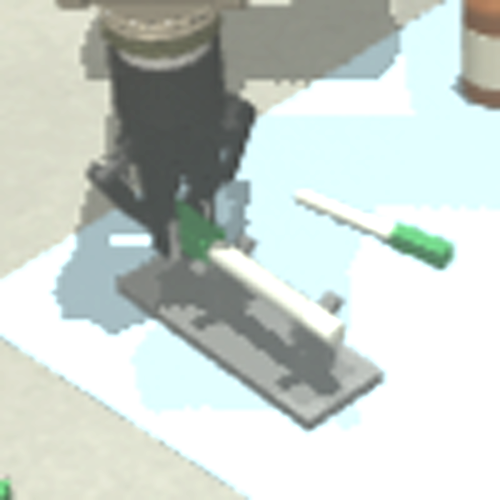

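It looks identical to the picture before lift-off. One more millimetre, then release and go straight up.

>>> {"fn": "jog_arm", "kwargs": {"rows": [0.001,0,0,0,0,0,0,0,0,0,0,0]}}

```text
time: 20.95
ee_pos: [0.4466, -0.3726, 0.0033]
eef_rot: [[0.001, 0.996, -0.09], [-0.001, -0.09, -0.996], [-1.0, 0.001, 0.001]]
wrist_force: [-0.1, -1.2, 0.7]
gripper_width: 0.0208
```

>>> {"fn": "jog_arm", "kwargs": {"rows": [0,0,0,0,0,0,0,0,0,0,0,0,0,0,0,0,0,0,0,0,0,0,0,0,0,0,0,0,0,0,0,0], "hand": 1}}

```text
time: 21.62
ee_pos: [0.4464, -0.3722, 0.003]
eef_rot: [[-0.0, 0.996, -0.09], [0.0, -0.09, -0.996], [-1.0, -0.0, -0.0]]
wrist_force: [0.5, 0.1, -0.2]
gripper_width: 0.0853
```

>>> {"fn": "jog_arm", "kwargs": {"rows": [-0.005,0,0,0,-0.01,0,0,0,-0.015,0,0,0,-0.025,0,0,0,-0.03,0,0,0,-0.035,0,0,0,-0.035,0,0,0,-0.03,0,0,0]}}

```text
time: 22.28
ee_pos: [0.4465, -0.3722, 0.1917]
eef_rot: [[0.002, 0.996, -0.09], [-0.002, -0.09, -0.996], [-1.0, 0.002, 0.002]]
wrist_force: [0.3, -0.7, 0.2]
gripper_width: 0.0851
```

>>> {"fn": "jog_arm", "kwargs": {"rows": [0,-0.02,0,0,0,-0.03,0,0,0,-0.03,0,0,0,-0.03,0,0,0,-0.02,0.0,0,0,0,0,0,0,0,0,0,0,0,0,0]}}

```text
time: 22.95
ee_pos: [0.3175, -0.3607, 0.1887]
eef_rot: [[0.001, 0.996, -0.09], [-0.001, -0.09, -0.996], [-1.0, 0.001, 0.001]]
wrist_force: [-0.3, -0.6, -0.1]
gripper_width: 0.0851
```

```bash
python3 look.py scene 21 130 290 230 420 4; python3 look.py top 21 140 270 190 430 3; python3 cart.py 21; python3 - <<'E'
from h import *
np.set_printoptions(precision=4,suppress=True)
for i in(0,21):
  for n in('top','scene'):
    p,d=load(n,i);W=cloud(n,d);H=hsv(p)
    ok=(W[...,0]>.38)&(W[...,0]<.64)&(W[...,1]>-.42)&(W[...,1]<-.33)&(W[...,2]>.062)&(W[...,2]<.09)
    g=ok&(H[...,0]>45)&(H[...,0]<85)&(H[...,1]>110); s=ok&~g&(H[...,2]>120)&(H[...,1]<40)
    m,v=line(W[s][:,:2]);print(i,n,g.sum(),s.sum(),'green',W[g].mean(0),'shaft',W[s].mean(0),W[s].max(0)[0],'yaw',np.degrees(np.arctan(v[1]/v[0])))
p,d=load('top',21);W=cloud('top',d);H=hsv(p)
ok=(W[...,0]>.53)&(W[...,0]<.61)&(W[...,1]>.04)&(W[...,1]<.11)&(W[...,2]>.15)&(H[...,0]>95)&(H[...,0]<125);print('knob top z',np.percentile(W[ok][:,2],[50,90]))
ok=(W[...,0]>.36)&(W[...,0]<.76)&(W[...,1]>-.15)&(W[...,1]<.4)&(W[...,2]>.07)&(W[...,2]<.23)
k,l,st,c=cv2.connectedComponentsWithStats(ok.astype(np.uint8))
for j in range(1,k):
    if st[j,4]>200:
        P=W[l==j];T=P[P[:,2]>P[:,2].max()-.012];print(np.median(T,0))
E
```

```text
[ 0.3176 -0.3606  0.1884] 23.0 [ 0.2 -0.2  0.1] 0.0854
[ 0.3177 -0.3605  0.1882] 23.05 [0.1 0.5 0.4] 0.0854
yellow 77 [-0.011   0.0346  0.0598] [0.0112 0.0635 0.0908] [-0.0014  0.0499  0.0828]
blue 34 [-0.0113  0.011   0.0745] [0.0082 0.0766 0.0891] [-0.0025  0.0692  0.0826]
y0.01 5 -0.01133175535631393 -0.0008300373669858894 ztop 0.08495697461484891
y0.03 15 -0.009555979869391927 0.008818536890301959 ztop 0.08540815919879935
y0.04 24 -0.009976877661498256 0.009507894240007428 ztop 0.08691461035672507
y0.05 26 -0.010998204866189371 0.009874372306866323 ztop 0.08511152586866132
y0.06 26 -0.01013551453435138 0.011214383488051476 ztop 0.08685315861740396
y0.07 15 -0.010152096645544671 0.008211784293955441 ztop 0.0857561375710315
0 top 172 195 green [ 0.4465 -0.3702  0.0728] shaft [ 0.546  -0.3792  0.0698] 0.6108477497521587 yaw -5.117896247672119
0 scene 54 167 green [ 0.4509 -0.3772  0.0718] shaft [ 0.5529 -0.3865  0.0676] 0.6130190321201943 yaw -4.948532893694879
21 top 176 190 green [ 0.4481 -0.3707  0.0724] shaft [ 0.5479 -0.3791  0.0699] 0.6109986302781153 yaw -5.406316897051826
21 scene 46 165 green [ 0.4518 -0.3782  0.0722] shaft [ 0.5519 -0.3861  0.0676] 0.6141551301223716 yaw -5.604590128993353
knob top z [0.2297 0.2329]
[0.6871 0.1016 0.1956]
[ 0.6943 -0.0774  0.1302]
[0.5669 0.0674 0.2285]
[ 0.4541 -0.0268  0.1501]
```

View pics/scene21c.png

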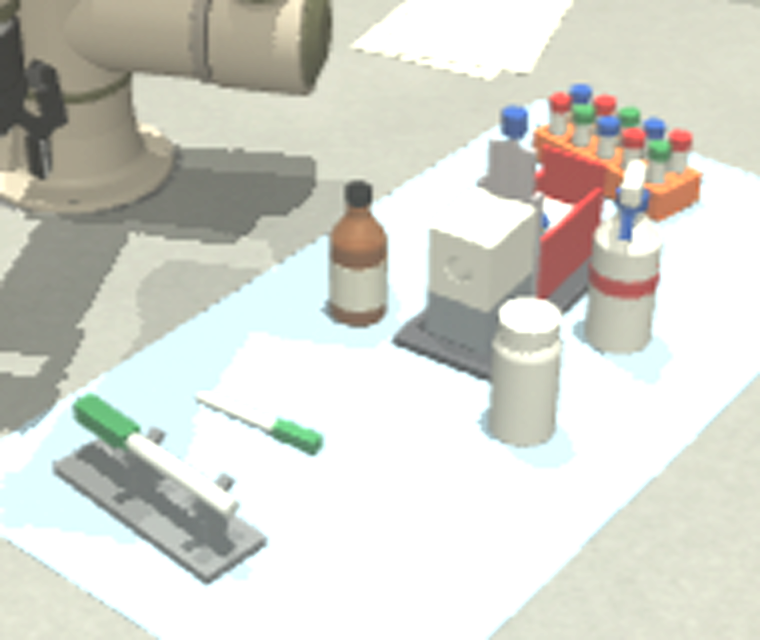

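View pics/top21c.png

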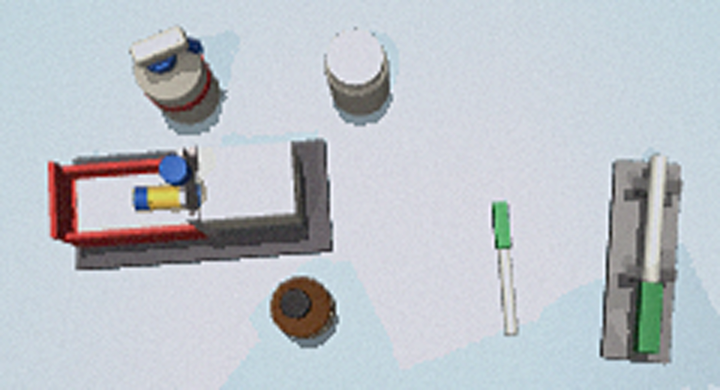

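All checks agree, so I'm handing the job in.

```bash
python3 -c "
from plant import *
print(job_done())"
```

```text
the job is handed in; nothing more can be done
None
```

I did the whole job and handed it in at about 23 s of the 72 s allowed. I raised the gate by its knob and pushed the cartridge through the bore into the tray. Then I drew the rod out, laid it back in its stand and moved the gripper clear. No verdict was reported.

**Last checks from the camera images:**
- **Cartridge:** it lies level on the tray floor. Its top is about 85 mm above the bench, its middle about 42 mm beyond the bore exit. Its tail clears the block by only about 6–7 mm, measured to about 2 mm.
- **Gate:** the knob's top is at about 231 mm, so the gate is up by roughly 42 to 44 mm.
- **Rod:** it rests in both notches within about 2 mm and 0.7° of where it was, tip at the same end.
- **Bottles and tube rack:** the bottles measured within 1 mm of where they started. The rack looks unmoved in the pictures, but I did not measure it again.
- **Gripper:** open and clear of everything, and it never went near the cartridge.

**Disagreement found:** the reported TCP height did not match the cameras. The fingertips appeared about 35 mm (shut) to 50 mm (open) higher than reported. I went by the images, and both grasps and the bore entry then worked without unexpected forces.

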